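# Putting the washed utensils away

### The job

Put the washing-up away: move each hooked utensil from the short drip rail to the long rail, hanging it by its hook in the middle of a free gap between the utensils already there, without dislodging those neighbours. Open the top drawer fully and lay every brush or scraper from the table flat in it, straight along the middle of a compartment of its own with its head towards the drawer's back, then push the drawer fully shut. Leave the mug, jug, soap case and bottle where they stand.

Things in the scene. Friction and masses are not known exactly. Their poses are not given: they have to be found in the camera images.
- skimmer: Hooked skimmer, 70 g, round red head 30 mm wide, 10 thick, on the short drip rail: 12 mm wide steel strip bent to a hook on top. Origin 126 mm under its hook point, near its lowest point; z up, x to the free rear leg (away from the robot). May be absent
- turner: Hooked turner, 70 g, green blade 30 mm wide, 6 thick, on the short drip rail: 12 mm wide steel strip bent to a hook on top. Origin 126 mm under its hook point, near its lowest point; z up, x to the free rear leg (away from the robot). May be absent
- scoop: Hooked scoop, 70 g, orange cup 30 mm across, on the short drip rail: 12 mm wide steel strip bent to a hook on top. Origin 126 mm under its hook point, near its lowest point; z up, x to the free rear leg (away from the robot). May be absent
- skimmer_hook (a point): Hook point of the skimmer: underside of the hook's crown, which rests on the bar; axes as the body's (x to the free rear leg, z up). Crown 5 mm thick; two legs 20 mm apart inside, 30 outside, hold it across them; rear leg ends free at z=-25 mm, front leg at -34, then slopes back to a handle at x=0. None if absent
- turner_hook (a point): Hook point of the turner: underside of the hook's crown, which rests on the bar; axes as the body's (x to the free rear leg, z up). Crown 5 mm thick; two legs 20 mm apart inside, 30 outside, hold it across them; rear leg ends free at z=-25 mm, front leg at -34, then slopes back to a handle at x=0. None if absent
- scoop_hook (a point): Hook point of the scoop: underside of the hook's crown, which rests on the bar; axes as the body's (x to the free rear leg, z up). Crown 5 mm thick; two legs 20 mm apart inside, 30 outside, hold it across them; rear leg ends free at z=-25 mm, front leg at -34, then slopes back to a handle at x=0. None if absent
- nb0: Neighbour utensil with a dark steel head, hanging loose on the long rail from the start; same hook as the skimmer, origin at its hook point (under the crown), head up to 30 mm wide. Stays where it is
- nb1: Neighbour utensil with a dark steel head, hanging loose on the long rail from the start; same hook as the skimmer, origin at its hook point (under the crown), head up to 30 mm wide. Stays where it is
- nb2: Neighbour utensil with a dark steel head, hanging loose on the long rail from the start; same hook as the skimmer, origin at its hook point (under the crown), head up to 30 mm wide. Stays where it is
- nb3: Neighbour utensil with a dark steel head, hanging loose on the long rail from the start; same hook as the skimmer, origin at its hook point (under the crown), head up to 30 mm wide. Stays where it is
- gap0 (a point): top of the long rail's bar, middle of the left (+y) free gap. y along the bar, x across it away from the robot, z up. Bar 10 mm thick, 310 long, top at z=175 mm, a post at each end (155 mm from the middle gap); fixed. Neighbours hang 42 mm to either side, up to 30 mm wide
- gap1 (a point): top of the long rail's bar, middle of the middle free gap. y along the bar, x across it away from the robot, z up. Bar 10 mm thick, 310 long, top at z=175 mm, a post at each end (155 mm from the middle gap); fixed. Neighbours hang 42 mm to either side, up to 30 mm wide
- gap2 (a point): top of the long rail's bar, middle of the right (-y) free gap. y along the bar, x across it away from the robot, z up. Bar 10 mm thick, 310 long, top at z=175 mm, a post at each end (155 mm from the middle gap); fixed. Neighbours hang 42 mm to either side, up to 30 mm wide
- drip_rail: Short drip rail: level bar 240 mm long along its own y, 10 mm thick, top 175 mm above the table, posts at its ends (y = +-120 mm). Origin on the table under the bar's middle. Fixed
- bamboo_brush: Bamboo brush with pale bristles: 124 mm long, lies flat; handle 20 mm wide, 18 mm high, from x=-62 to +22 mm; head up to 26 mm wide. Origin: under the middle of its length, on its underside; x points to the head end (+62 mm), z up. About 60 g. May be absent
- green_brush: Green plastic brush with a round black head: 124 mm long, lies flat; handle 20 mm wide, 18 mm high, from x=-62 to +22 mm; head up to 26 mm wide. Origin: under the middle of its length, on its underside; x points to the head end (+62 mm), z up. About 60 g. May be absent
- scraper: Scraper with a red handle and a steel and rubber head: 124 mm long, lies flat; handle 20 mm wide, 18 mm high, from x=-62 to +22 mm; head up to 26 mm wide. Origin: under the middle of its length, on its underside; x points to the head end (+62 mm), z up. About 60 g. May be absent
- drawer (a joint): Travel of the top drawer: 0 shut, 0.18 m fully open. It slides straight out along the cabinet's -x (towards the robot's side) with about 1.5 N of friction and stays where it is left; at the start it is shut or up to 25 mm ajar
- drawer_handle (a point): Middle of the drawer's steel bar handle (moves with the drawer). x to the drawer's back, y left, z up. Bar 10 mm thick, 90 long (y), 120 mm above the table, centre 42 mm off the drawer front. In this frame the middles of the three compartments' floors lie at x=+140 mm, y=+77.5, 0, -77.5 mm, z=-30 mm
- cabinet: Blue drawer unit, 200 mm deep (x, to its back), 270 wide, 150 high, fixed; origin under its middle. Only the white top drawer slides. Inside it three compartments side by side, each 175 mm long (x), 73 wide; dividers and side walls 10 mm high, back wall 28, front 54 above the floor. Opened 0.18 m, all the compartments are clear of the unit's top
- mug: White ceramic mug behind the rails, 80 mm across, 90 mm high, origin under its base. Leave alone
- jug: Green jug, 110 mm across, 180 mm high, origin under its base. Leave alone
- soap_case: Steel soap case, 70 x 100 x 32 mm, lying in front of the long rail, origin under its middle. Leave alone
- bottle: Yellow bottle, 60 mm across, 190 mm high, origin under its base. Leave alone
Not all that is in view belongs to the job. What is shaped like the skimmer but blue is not meant.

How it is judged:
By the outcome, as a careful person would: the job done as asked, in the order asked, and still so for the second after the job is handed in, with the robot touching nothing.
Of bamboo_brush, green_brush, scraper, skimmer, turner, scoop only 4 to 6 are there at a start; the rules pass over those that are not, and their reading is None.
At some moment in a run one of bamboo_brush, green_brush, scraper may be knocked a few centimetres aside while the robot is not near it.
It also fails if it takes over 210 s, if anything falls off the work surface, if the arm or the gripper's body presses on something with over 40 N, if the wrist force passes 120 N, or if a joint passes its speed limit or range.

### The arm

A 7-joint arm with a two-finger parallel gripper is mounted at the origin on the work surface. World frame = base frame: x ahead of the robot, y to its left, z up, the work surface at z = 0. Lengths are in m, angles in rad, forces in N, time in s.
With the tool pointing down it reaches from about 0.4 to 0.85 m from the base axis. Payload 4.5 kg.
Tool frame: the origin (TCP) lies on the centre line of the jaws, within the pads' length; the fingertips stand 25 mm ahead of it and the grasp point (between the pads) lies 6 mm ahead of it; z points along the fingers, y is the direction in which the jaws open and shut (so a half turn about z gives the same grasp; the last joint's range is limited). The gripper opens to 88 mm and grips with 3 to 60 N. Pads are 18 mm wide; open, the fingers measure 123 mm over their backs; the gripper's body (75 mm by 187 mm) begins 45 mm behind the grasp point.
Start: joints at [1.38, 0.689, -0.195, 1.565, 0.157, 0.902, -0.215], TCP at [0.139, -0.609, 0.264] pointing down, gripper open.
Joint ranges: [-3.01, 3.01], [-0.46, 2.08], [-1.47, 1.51], [0.13, 2.56], [-1, 4.14], [0.04, 2.09], [-2.66, 2.66]. Speed limits (rad/s): [2.57, 2.57, 3.14, 3.14, 3.14, 3.14, 3.14].

### API

Orientations are given as a unit quaternion [x, y, z, w].
In Python, from bench import sensors, camera, camera_info, order gives the robot as it stands.
- The arm moves only by the tool servo_tool, never from a script. Its argument "deltas" is one flat list of numbers, 7 for each row, row after row: the shift along the tool's x, y, z in cm, then the turn, a rotation vector about the tool's x, y, z in degrees, then the closure in counts, from 0 (fully open) to 255 (shut). A call has 1 to 8 rows; each row is the pose to reach, as a shift and turn from the pose measured when the call began, along the tool's axes at that moment; what a row does not reach only later rows make up. A row lasts 1/8 s, in which the tool goes at most 62.5 mm and 10.7 degrees, less where a joint would pass 70% of its speed; a pose out of reach is approached as far as the arm can. A call with a gripper value outside its range is refused whole. The fingers move at their own pace and stop on an object; the grip force is fixed at half the most. Time passes only in rows, so rows that repeat a pose let the fingers close. It gives the time, the measured TCP pose, the force and the opening at its end, in the units of the state.
- sensors.read_state(): the state, without advancing time (a new reading comes with each control period).
- camera(name): name is "scene" or "top"; returns the picture (480x640x3 uint8, red, green, blue); there is no depth.
- camera_info(name): a dict with "fx", "fy", "cx", "cy" (pixels), "cam_to_world" (4x4, takes a point from camera to world coordinates). Camera axes: x right, y down, z forward; pixel columns grow to the right and rows downward; lengths in m; the calibration is good to about 2 mm. A picture is of the moment at which its call begins. camera_info takes no time and is no camera call.
- order.close_job(): hands the job in, once; it reports no verdict.
The state is a dict: "t": time; "joint_positions": joint angles; "joint_velocities": joint speeds; "effort": joint torques, N m; "eef_pos": TCP position; "orientation": TCP orientation; "wrist_force": force on the tool from outside, world axes, zero at the start; "torque": the same for the moment, N m; "grip_width": finger opening in m.
Only numpy, scipy, OpenCV 4.12 (cv2) and the standard library are available. Lean on these libraries where they do the work, as an engineer would, in place of code of your own. Each camera call takes 0.05 s, during which the arm holds its last target. There are 200 camera calls.

## Working session

There is one attempt and no reset: what is moved stays moved. The work goes in short steps, Python scripts to look and compute and a tool call to move; the robot and the scene stay as the last step left them, time stands still between calls to the robot, and variables do not carry over. Pictures are saved under pics/ and viewed, about 12 in all and at most 16, crops included, and the job is handed in when it is done.

Besides the shell and the picture viewer there is one more tool, called after ">>>" in YAML: its name, and indented under it one key for each argument. servo_tool: Moves the arm, as the interface text tells. Its arguments: {"type":"object","properties":{"deltas":{"type":"array"}},"required":["deltas"]}

```bash
ls; mkdir -p pics; cat > h.py <<'E'
import numpy as np, cv2
from bench import sensors, camera, camera_info, order
from scipy.spatial.transform import Rotation as R
def snap(n,f):
    im=camera(n); cv2.imwrite('pics/'+f+'.png',im[:,:,::-1]); return im
def ray(n,u,v):
    c=camera_info(n); T=np.array(c['cam_to_world']); d=T[:3,:3]@np.array([(u-c['cx'])/c['fx'],(v-c['cy'])/c['fy'],1]); return T[:3,3],d
def plane(n,u,v,z):
    o,d=ray(n,u,v); return o+d*(z-o[2])/d[2]
def proj(n,p):
    c=camera_info(n); T=np.array(c['cam_to_world']); q=T[:3,:3].T@(np.array(p)-T[:3,3]); return np.array([q[0]/q[2]*c['fx']+c['cx'],q[1]/q[2]*c['fy']+c['cy']])
def tri(u1,v1,u2,v2,a='scene',b='top'):
    o,d=ray(a,u1,v1); p,e=ray(b,u2,v2); s,t=np.linalg.lstsq(np.c_[d,-e],p-o,rcond=None)[0]
    return (o+d*s+p+e*t)/2, np.linalg.norm(o+d*s-p-e*t)
E
python3 - <<'E'
from h import *
np.set_printoptions(precision=3,suppress=True)
for n in('scene','top'):
    snap(n,n+'0'); print(camera_info(n))
print(sensors.read_state())
E
```

```text
pics
{'fx': 583.1764808162154, 'fy': 583.1764808162154, 'cx': 319.33652140500084, 'cy': 244.80447475020304, 'cam_to_world': array([[-0.553,  0.664, -0.504,  1.198],
       [ 0.833,  0.449, -0.323,  0.454],
       [ 0.012, -0.598, -0.801,  1.051],
       [ 0.   ,  0.   ,  0.   ,  1.   ]])}
{'fx': 590.6345792760685, 'fy': 590.6345792760685, 'cx': 314.9986514673886, 'cy': 239.8591719276538, 'cam_to_world': array([[ 0.011, -0.999,  0.052,  0.522],
       [-1.   , -0.01 ,  0.021,  0.055],
       [-0.02 , -0.052, -0.998,  1.399],
       [ 0.   ,  0.   ,  0.   ,  1.   ]])}
{'t': 0.1, 'joint_positions': array([ 1.38 ,  0.69 , -0.195,  1.566,  0.157,  0.902, -0.215]), 'joint_velocities': array([ 0.002, -0.003, -0.002, -0.003,  0.001, -0.   , -0.   ]), 'effort': array([ -0.004, -52.851,  -1.271, -15.384,  -0.053,   0.002,   0.   ]), 'eef_pos': array([ 0.139, -0.609,  0.263]), 'orientation': array([ 0.994,  0.112, -0.   , -0.001]), 'wrist_force': array([-0.336, -0.008,  0.159]), 'torque': array([ 0.033,  0.01 , -0.03 ]), 'grip_width': 0.0877046026500265}
```

View pics/scene0.png

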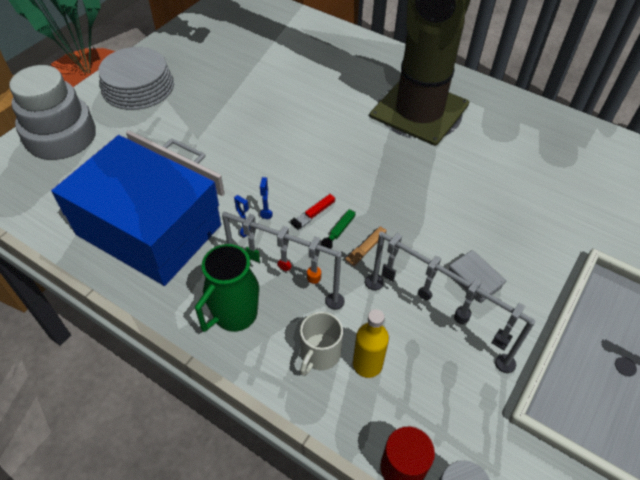

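View pics/top0.png

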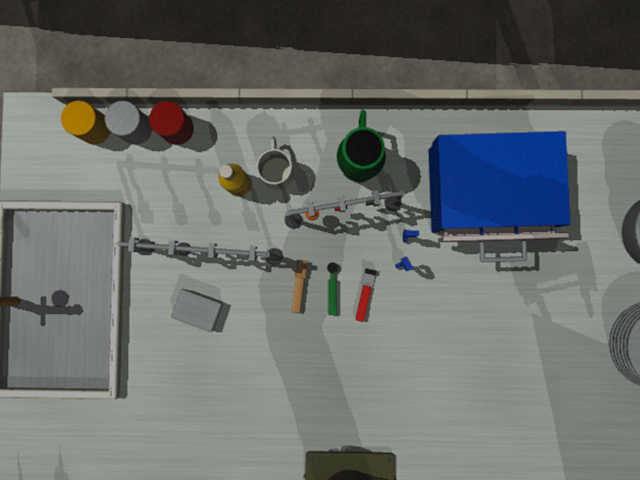

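The scene view shows three hooked utensils on the short rail: turner (253,255), skimmer (286,265) and scoop (314,275). The long rail runs (385,240)-(530,318) with 4 dark neighbours. The scraper, green brush and bamboo brush lie at top (366,295), (333,290) and (300,287). The blue decoys are at top (410,236) and (405,264). The drawer handle is at top (503,252). I'll enlarge both views.

```bash
python3 - <<'E'
import cv2
a=cv2.imread('pics/scene0.png');b=cv2.imread('pics/top0.png')
cv2.imwrite('pics/sc1.png',cv2.resize(a[190:340,210:410],None,fx=4,fy=4,interpolation=cv2.INTER_CUBIC))
cv2.imwrite('pics/tc1.png',cv2.resize(b[180:330,280:440],None,fx=4,fy=4,interpolation=cv2.INTER_CUBIC))
E
```

```text
(no output)
```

View pics/sc1.png

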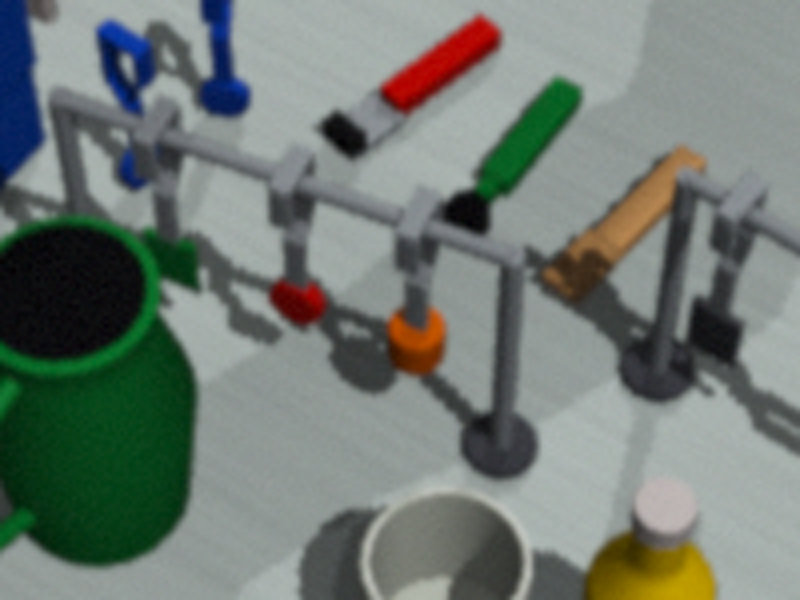

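View pics/tc1.png

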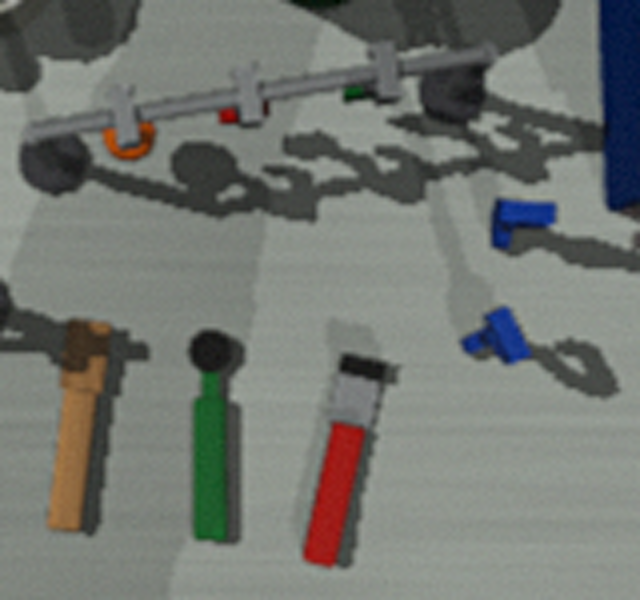

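The crops confirm it: turner, skimmer and scoop hooks have crowns at top px ≈(376,198), (342,204) and (311,209). The blue look-alikes stand on the table and aren't meant. Next are the long rail and drawer handle.

```bash
python3 - <<'E'
from h import *
np.set_printoptions(precision=4,suppress=True)
b=cv2.imread('pics/top0.png')
r=cv2.resize(b[225:275,115:295],None,fx=4.4,fy=4.4,interpolation=cv2.INTER_CUBIC)
d=cv2.resize(b[215:275,420:580],None,fx=4.4,fy=4.4,interpolation=cv2.INTER_CUBIC)
d=cv2.copyMakeBorder(d,4,0,0,r.shape[1]-d.shape[1],0)
cv2.imwrite('pics/tc2.png',np.vstack([r,d]))
P=lambda u,v,z:plane('top',u,v,z)
e1,e2=P(287,213.25,.17),P(402.5,193,.17)
print('drip ends',e1,e2,np.linalg.norm(e1-e2))
for n,u,v in(('scoop',311,209),('skim',342,203.75),('turn',376,198)):print(n,P(u,v,.178))
hsv=cv2.cvtColor(b,cv2.COLOR_BGR2HSV)
for n,lo,hi in(('red',(0,150,60),(6,255,255)),('green',(55,120,40),(80,255,255)),('bamboo',(8,90,90),(22,255,255))):
    m=cv2.inRange(hsv,lo,hi); m[:250]=0; m[340:]=0; m[:,:280]=0; m[:,400:]=0
    c=max(cv2.findContours(m,0,1)[0],key=cv2.contourArea); box=cv2.boxPoints(cv2.minAreaRect(c))
    w=np.array([P(*q,.018)[:2] for q in box]); L=[np.linalg.norm(w[i]-w[i-1]) for i in range(4)]
    i=np.argmax(L); d=w[i]-w[i-1]; d=d*np.sign(d[0]); print(n,'centre',w.mean(0),'L,W',max(L),min(L),'ang',np.degrees(np.arctan2(d[1],d[0])))
E
```

```text
drip ends [0.6415 0.1399 0.17  ] [ 0.6862 -0.1007  0.17  ] 0.2447544222906463
scoop [0.6501 0.0896 0.178 ]
skim [0.6616 0.0254 0.178 ]
turn [ 0.6742 -0.0449  0.178 ]
red centre [ 0.4481 -0.0294] L,W 0.08097505282340466 0.018984196466241044 ang -12.401015260562287
green centre [0.4698 0.0418] L,W 0.09518337066963563 0.016267906516333582 ang 0.5764684502315854
bamboo centre [0.4766 0.1225] L,W 0.10196837374807839 0.02405773392962806 ang -7.403194200389394
```

View pics/tc2.png

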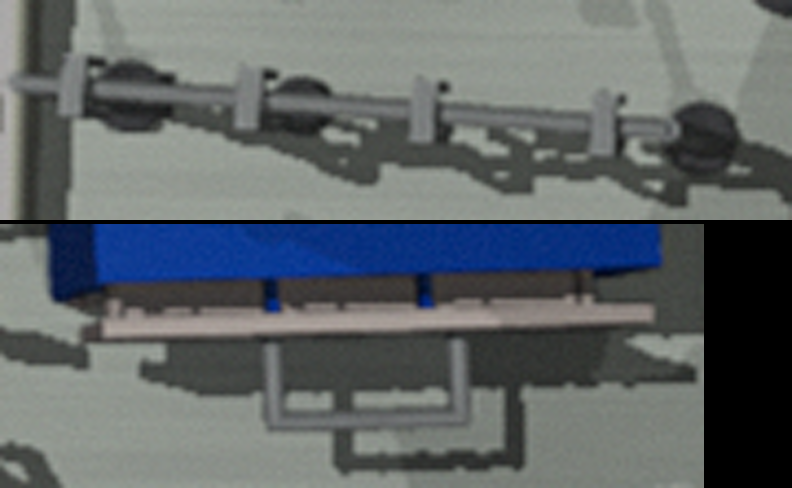

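Long rail ends are at top px (118,244) and (269,254). Neighbour crowns are at (131.6,244), (171.6,247), (211.4,250) and (252,253). The handle bar ends are at (481,260.5) and (526,258.6), and the drawer is slightly ajar.

```bash
cat >> h.py <<'E'
def go(p,yaw,st=None):
    """tool-axes shift (cm) and turn (deg) to reach TCP p with the tool down, tool x at yaw (deg)"""
    s=st or sensors.read_state(); A=R.from_quat(s['orientation']); a=np.radians(yaw)
    B=R.from_matrix(np.array([[np.cos(a),np.sin(a),0],[np.sin(a),-np.cos(a),0],[0,0,-1]]))
    return np.round(np.r_[A.inv().apply(np.array(p)-s['eef_pos'])*100,np.degrees((A.inv()*B).as_rotvec())],2)
E
python3 - <<'E'
from h import *
np.set_printoptions(precision=4,suppress=True)
P=lambda u,v,z,n='top':plane(n,u,v,z)
e1,e2=P(117.7,243.6,.17),P(268.9,254.5,.17); print('long ends',e1,e2,np.linalg.norm(e1-e2),'yaw',np.degrees(np.arctan2(-(e1-e2)[0],(e1-e2)[1])))
nb=[P(u,v,.18) for u,v in((131.6,244.1),(171.6,247.),(211.4,249.8),(252,252.7))]
for p in nb:print('nb',p)
for i in range(3):print('gap',(nb[i]+nb[i+1])/2, np.linalg.norm(nb[i]-nb[i+1]))
h1,h2=P(481.4,260.5,.125),P(525.7,258.6,.125);print('handle',h1,h2,(h1+h2)/2,np.linalg.norm(h1-h2),np.degrees(np.arctan2(-(h1-h2)[0],(h1-h2)[1])))
f1,f2=P(444,241,.15),P(568,236.5,.15);print('front',f1,f2)
print('jug',P(362,152,.18),'mug',P(275,167,.09),'bottle',P(232,173,.19))
# scene check: crowns (crop/4+offset)
for n,u,v in(('scoop',422,200),('skim',296,160),('turn',160,112)):print(n,P(u/4+210,v/4+190,.18,'scene'))
for n,u,v in(('L',62,95),('R',512,255)):print('drip',n,P(u/4+210,v/4+190,.175,'scene'))
print('longR end scene',P(690/4+210,178/4+190,.175,'scene'))
E
```

```text
long ends [0.5743 0.4946 0.17  ] [0.5549 0.1765 0.17  ] 0.31864921246790107 yaw -3.499626683714567
nb [0.5732 0.4619 0.18  ]
nb [0.568  0.3781 0.18  ]
nb [0.5631 0.2951 0.18  ]
nb [0.558  0.2106 0.18  ]
gap [0.5706 0.42   0.18  ] 0.08390723060169807
gap [0.5655 0.3366 0.18  ] 0.08319844566313236
gap [0.5605 0.2528 0.18  ] 0.08459792588851518
handle [ 0.5481 -0.2756  0.125 ] [ 0.5532 -0.3699  0.125 ] [ 0.5507 -0.3228  0.125 ] 0.09446603177629913 3.0939540378963675
front [ 0.5878 -0.1908  0.15  ] [ 0.6    -0.4501  0.15  ]
jug [ 0.7699 -0.0152  0.18  ] mug [0.7529 0.1738 0.09  ] bottle [0.7221 0.2536 0.19  ]
scoop [0.6452 0.0913 0.18  ]
skim [0.6589 0.0286 0.18  ]
turn [ 0.6717 -0.0427  0.18  ]
drip L [ 0.6869 -0.0915  0.175 ]
drip R [0.6452 0.1416 0.175 ]
longR end scene [0.5596 0.1875 0.175 ]
```

```bash
python3 -c "
from h import *
print(go([.650,.090,.27],100.3)); print(go([.36,-.3,.30],60))"
```

```text
[ 6.538e+01 -5.673e+01 -6.200e-01 -8.000e-02 -6.000e-02 -8.742e+01]
[ 2.841e+01 -2.518e+01 -3.660e+00 -9.000e-02 -3.000e-02 -4.712e+01]
```

>>> servo_tool:
  deltas: [10, -8.5, -2, 0, 0, -15, 60, 20, -17, -3.6, 0, 0, -30, 120, 28.4, -25.2, -3.7, 0, 0, -47, 120, 34, -29, -3.7, 0, 0, -55, 120, 40, -34, -3.7, 0, 0, -62, 120, 45, -38, -3.7, 0, 0, -68, 120, 48, -41, -3.7, 0, 0, -75, 120, 50, -43, -3.7, 0, 0, -80, 120]

```text
t: 1.1
eef_pos: [0.4367, -0.2073, 0.2968]
orientation: [0.688, 0.726, 0.0, -0.001]
wrist_force: [1.2, -0.3, -0.3]
grip_width: 0.0467
```

```bash
python3 -c "
from h import *
print(go([.650,.090,.25],100.3)); print(go([.650,.090,.173],100.3)); print(sensors.read_state())"
```

```text
[ 2.854e+01  2.289e+01  4.710e+00 -2.000e-02 -9.000e-02 -7.240e+00]
[ 2.853e+01  2.290e+01  1.241e+01 -2.000e-02 -9.000e-02 -7.240e+00]
{'t': 1.1, 'joint_positions': array([ 0.74372227,  0.50838863, -0.60517467,  1.92421819,  0.38405005,
        0.82635759, -0.0138974 ]), 'joint_velocities': array([-0.94550281,  0.09831791, -0.16022845, -0.19356741,  0.10661657,
        0.15460726, -0.4346807 ]), 'effort': array([  4.49669614, -41.47058845,  -4.68006492, -11.98169768,
        -0.26276459,   0.05352326,   0.63040294]), 'eef_pos': array([ 0.43668765, -0.20728856,  0.29679474]), 'orientation': array([ 6.87956962e-01,  7.25751002e-01,  3.64147541e-04, -7.54473495e-04]), 'wrist_force': array([ 1.15379056, -0.34236441, -0.2692578 ]), 'torque': array([-0.06244238, -0.1317928 , -0.02070278]), 'grip_width': 0.04667915467885088}
```

>>> servo_tool:
  deltas: [5, 4, 0, 0, 0, -2, 120, 10, 8, 0, 0, 0, -4, 120, 15, 12, 2, 0, 0, -6, 120, 20, 16, 3, 0, 0, -7.2, 120, 24, 19, 4, 0, 0, -7.2, 120, 27, 22, 4.7, 0, 0, -7.2, 120, 28.5, 22.9, 4.7, 0, 0, -7.2, 120, 28.5, 22.9, 4.7, 0, 0, -7.2, 120]

```text
t: 2.1
eef_pos: [0.6497, 0.0903, 0.2499]
orientation: [0.641, 0.768, 0.0, -0.001]
wrist_force: [0.0, -0.8, 0.2]
grip_width: 0.0468
```

```bash
python3 -c "
from h import *
print(go([.650,.090,.173],100.3)); snap('top','t2'); a=snap('scene','s2')
cv2.imwrite('pics/s2c.png',cv2.resize(a[130:330,200:420,::-1],None,fx=3,fy=3))"
```

```text
[-0.05  0.04  7.69 -0.07 -0.11  0.04]
```

View pics/s2c.png

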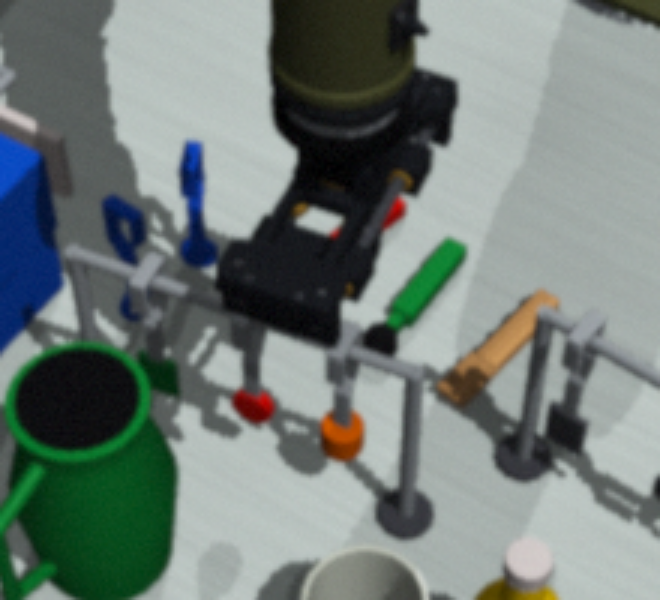

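The gripper is above the rail, and the scoop's hook at crop (345,345) is free. Now descend and grip.

>>> servo_tool:
  deltas: [0, 0, 2, 0, 0, 0, 115, 0, 0, 4, 0, 0, 0, 115, 0, 0, 6, 0, 0, 0, 115, 0, 0, 7, 0, 0, 0, 115, 0, 0, 7.7, 0, 0, 0, 115, 0, 0, 7.7, 0, 0, 0, 115, 0, 0, 7.7, 0, 0, 0, 190, 0, 0, 7.7, 0, 0, 0, 190]

```text
t: 3.2
eef_pos: [0.6497, 0.0876, 0.1738]
orientation: [0.642, 0.767, -0.0, -0.0]
wrist_force: [0.6, 0.3, -0.1]
grip_width: 0.0304
```

>>> servo_tool:
  deltas: [0, 0, 0, 0, 0, 0, 220, 0, 0, 0, 0, 0, 0, 220, 0, 0, 0, 0, 0, 0, 220]

```text
t: 3.58
eef_pos: [0.6497, 0.0876, 0.1738]
orientation: [0.642, 0.767, -0.0, -0.0]
wrist_force: [0.6, 0.4, 0.3]
grip_width: 0.0302
```

```bash
python3 -c "
from h import *
s=sensors.read_state();print(s['grip_width'],s['wrist_force'],s['eef_pos']);a=np.radians(10.3);x=np.array([np.cos(a),np.sin(a),0])
p=s['eef_pos'].copy();p[2]=.173
for q in(p+[0,0,.029]-.003*x,p+[0,0,.029]-.07*x,p+[0,0,.06]-.1*x):print(go(q,100.3))"
```

```text
0.030178740892503837 [0.60735938 0.42986146 0.25549079] [0.64972402 0.08764703 0.17381927]
[-0.   -0.3  -2.82 -0.01  0.01 -0.13]
[-0.02 -7.   -2.82 -0.01  0.01 -0.13]
[ -0.02 -10.    -5.92  -0.01   0.01  -0.13]
```

>>> servo_tool:
  deltas: [0, -0.1, -1, 0, 0, 0, 220, 0, -0.2, -2, 0, 0, 0, 220, 0, -0.3, -2.8, 0, 0, 0, 220, 0, -0.3, -2.8, 0, 0, 0, 220, 0, -2, -2.8, 0, 0, 0, 220, 0, -4, -2.8, 0, 0, 0, 220, 0, -7, -3.5, 0, 0, 0, 220, 0, -10, -5.9, 0, 0, 0, 220]

```text
t: 4.58
eef_pos: [0.5495, 0.0694, 0.2319]
orientation: [0.642, 0.767, -0.001, -0.001]
wrist_force: [0.6, -0.3, 0.1]
grip_width: 0.0296
```

```bash
python3 -c "
from h import *
s=sensors.read_state();print(s['grip_width'],s['wrist_force'],s['eef_pos'])
a=np.radians(-3.5);x=np.array([np.cos(a),np.sin(a),0]);g=np.array([.571,.420,.174])
for q in(g+[0,0,.06]-.1*x,g+[0,0,.029]-.07*x):print(go(q,86.5))
im=snap('scene','s3');cv2.imwrite('pics/s3c.png',cv2.resize(im[130:330,200:540,::-1],None,fx=2.3,fy=2.3))"
```

```text
0.02962278738762263 [ 0.59411618 -0.32199499  0.10968801] [0.54954052 0.06943088 0.23194926]
[36.49 -1.41 -0.21 -0.19  0.04 13.67]
[35.78  1.51  2.88 -0.19  0.04 13.67]
```

View pics/s3c.png

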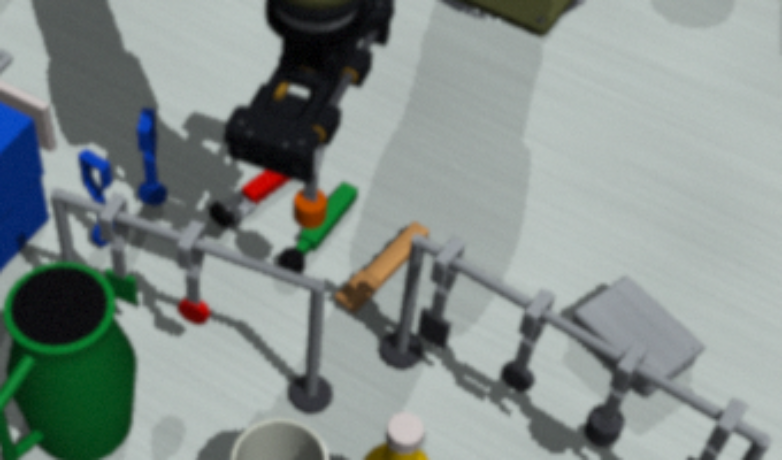

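The scoop is held at crop (310,208), clear of the rail, and the others are undisturbed. Carry it to the front of gap0.

>>> servo_tool:
  deltas: [4, -1, 0, 0, 0, 2, 220, 9, -1.4, 0, 0, 0, 4, 220, 14, -1.4, 0, 0, 0, 7, 220, 19, -1.4, 0, 0, 0, 10, 220, 24, -1.4, 0, 0, 0, 13.7, 220, 29, -1.4, 0, 0, 0, 13.7, 220, 33, -1.4, 0, 0, 0, 13.7, 220, 36.5, -1.4, 0, 0, 0, 13.7, 220]

```text
t: 5.62
eef_pos: [0.4676, 0.4278, 0.2343]
orientation: [0.728, 0.686, -0.002, -0.0]
wrist_force: [-0.2, -0.5, -0.2]
grip_width: 0.0297
```

>>> servo_tool:
  deltas: [0, 0, 0, 0, 0, 0, 220, 0, 0, 0, 0, 0, 0, 220]

```text
t: 5.88
eef_pos: [0.4678, 0.4267, 0.2339]
orientation: [0.728, 0.686, -0.002, 0.0]
wrist_force: [-0.3, -0.5, -0.7]
grip_width: 0.0295
```

```bash
cat >> h.py <<'E'
def rail(g,yaw,dx=.0):
    a=np.radians(yaw);x=np.array([np.cos(a),np.sin(a),0]);g=np.array(g)
    for q in(g+[0,0,.029]-.05*x,g+[0,0,.029]-.003*x,g+[0,0,.0]):print(go(q,90+yaw))
E
python3 -c "
from h import *
print(sensors.read_state()['eef_pos']);rail([.571,.420,.174],-3.5)"
```

```text
[0.46783283 0.42673161 0.23388364]
[-0.04  5.35  3.07 -0.17  0.23  0.09]
[-0.05 10.05  3.06 -0.17  0.23  0.09]
[-0.03 10.36  5.96 -0.17  0.23  0.09]
```

>>> servo_tool:
  deltas: [0, 2.5, 1.5, 0, 0, 0, 220, 0, 5.3, 3.0, 0, 0, 0, 220, 0, 7.5, 3.0, 0, 0, 0, 220, 0, 9.5, 3.0, 0, 0, 0, 220, 0, 10, 3.0, 0, 0, 0, 220, 0, 10.1, 3.0, 0, 0, 0, 220, 0, 10.1, 3.0, 0, 0, 0, 220, 0, 10.1, 3.0, 0, 0, 0, 220]

```text
t: 6.88
eef_pos: [0.5678, 0.4209, 0.2038]
orientation: [0.727, 0.686, -0.003, 0.0]
wrist_force: [-0.8, -0.0, -0.4]
grip_width: 0.0296
```

```bash
python3 -c "
from h import *
s=sensors.read_state();print(s['eef_pos'],s['wrist_force']);print(go([.571,.420,.1738],86.5))
im=snap('scene','s4');cv2.imwrite('pics/s4c.png',cv2.resize(im[220:380,360:560,::-1],None,fx=3.5,fy=3.5))"
```

```text
[0.56779353 0.42089531 0.20380257] [-0.76703223 -0.04940698 -0.44195807]
[-0.06  0.34  3.   -0.19  0.23  0.15]
```

View pics/s4c.png

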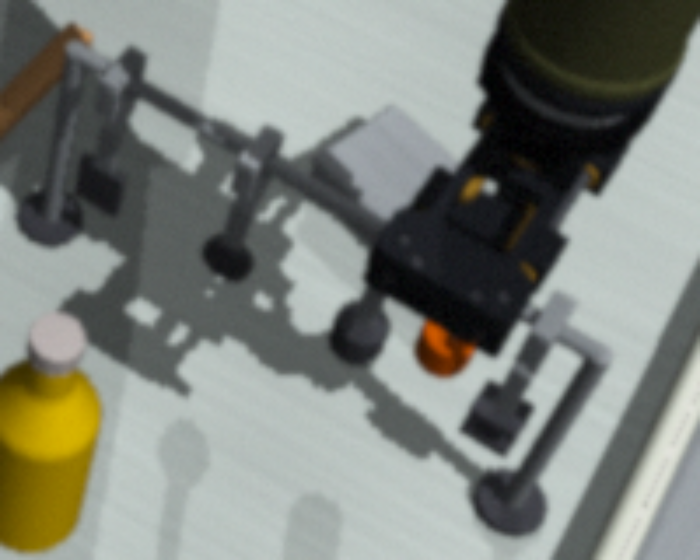

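The orange cup (443,347) sits midway between the neighbour heads (358,330) and (498,415), still raised. Lower, release and withdraw upward.

>>> servo_tool:
  deltas: [0, 0.1, 1, 0, 0, 0, 220, 0, 0.2, 2, 0, 0, 0, 220, 0, 0.3, 2.6, 0, 0, 0, 220, 0, 0.3, 3.0, 0, 0, 0, 220, 0, 0.3, 3.0, 0, 0, 0, 220, 0, 0.3, 3.0, 0, 0, 0, 150, 0, 0.3, 3.0, 0, 0, 0, 110, 0, 0.3, 3.0, 0, 0, 0, 110]

```text
t: 7.92
eef_pos: [0.5709, 0.4207, 0.1739]
orientation: [0.728, 0.686, -0.002, 0.0]
wrist_force: [0.2, -0.3, 0.2]
grip_width: 0.0497
```

>>> servo_tool:
  deltas: [0, 0, -1, 0, 0, 0, 110, 0, 0, -3, 0, 0, 0, 110, 0, 0, -6, 0, 0, 0, 110, -4, -1, -9, 0, 0, 0, 110, -10, -1, -9, 0, 0, 0, 110, -16, 0, -9, 0, 0, 0, 110, -22, 1, -9, 0, 0, 4, 110, -28, 3, -9, 0, 0, 0, 110]

```text
t: 8.93
eef_pos: [0.5848, 0.1391, 0.2669]
orientation: [0.727, 0.687, -0.001, 0.001]
wrist_force: [1.7, -0.1, 0.1]
grip_width: 0.0503
```

```bash
python3 -c "
from h import *
print(go([.662,.0265,.25],100.3))
im=snap('top','t5');cv2.imwrite('pics/t5c.png',cv2.resize(im[225:275,115:295,::-1],None,fx=4.4,fy=4.4,interpolation=2))"
```

```text
[-10.81   8.35   1.73  -0.05   0.19 -13.53]
```

View pics/t5c.png

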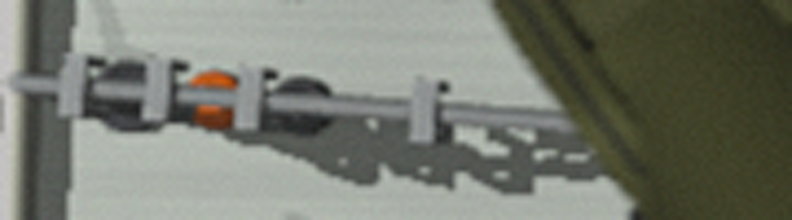

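The scoop hangs at crop (157,88), midway between neighbours at 73 and 249, and the neighbours haven't moved. Next, the skimmer.

>>> servo_tool:
  deltas: [-3, 2.5, 0, 0, 0, -4, 120, -7, 5, 1, 0, 0, -9, 120, -10, 7.8, 1.7, 0, 0, -13.5, 120, -10.8, 8.3, 1.7, 0, 0, -13.5, 120, -10.8, 8.3, 1.7, 0, 0, -13.5, 120, -10.8, 8.3, 1.7, 0, 0, -13.5, 120]

```text
t: 9.72
eef_pos: [0.6633, 0.0146, 0.2516]
orientation: [0.645, 0.765, -0.004, 0.004]
wrist_force: [0.5, 0.3, -0.8]
grip_width: 0.0467
```

```bash
python3 -c "
from h import *
print(sensors.read_state()['joint_velocities'].max());print(go([.662,.0262,.1738],100.3))"
```

```text
0.0045332694139040295
[ 1.26  0.08  7.77 -0.07  0.72 -0.57]
```

>>> servo_tool:
  deltas: [1.2, 0.1, 0, 0, 0.7, -0.5, 120, 1.2, 0.1, 2, 0, 0.7, -0.5, 120, 1.2, 0.1, 4, 0, 0.7, -0.5, 120, 1.2, 0.1, 5, 0, 0.7, -0.5, 120, 1.2, 0.1, 5, 0, 0.7, -0.5, 120]

```text
t: 10.35
eef_pos: [0.6618, 0.027, 0.2012]
orientation: [0.641, 0.768, -0.001, -0.001]
wrist_force: [0.6, -0.0, -0.3]
grip_width: 0.0467
```

```bash
python3 -c "
from h import *
print(go([.662,.0262,.1738],100.3))"
```

```text
[-0.08  0.01  2.74 -0.14 -0.02  0.  ]
```

>>> servo_tool:
  deltas: [-0.1, 0, 1.4, 0, 0, 0, 120, -0.1, 0, 2.7, 0, 0, 0, 120, -0.1, 0, 2.7, 0, 0, 0, 120, -0.1, 0, 2.7, 0, 0, 0, 170, -0.1, 0, 2.7, 0, 0, 0, 220, -0.1, 0, 2.7, 0, 0, 0, 220, -0.1, 0, 2.7, 0, 0, 0, 220]

```text
t: 11.22
eef_pos: [0.6622, 0.0261, 0.1746]
orientation: [0.641, 0.768, -0.0, -0.001]
wrist_force: [0.3, -0.0, 0.4]
grip_width: 0.0296
```

>>> servo_tool:
  deltas: [0, -0.1, -1, 0, 0, 0, 220, 0, -0.2, -2, 0, 0, 0, 220, 0, -0.3, -2.8, 0, 0, 0, 220, 0, -0.3, -2.8, 0, 0, 0, 220, 0, -2, -2.8, 0, 0, 0, 220, 0, -4, -2.8, 0, 0, 0, 220, 0, -7, -3.5, 0, 0, 0, 220, 0, -10, -5.9, 0, 0, 0, 220]

```text
t: 12.22
eef_pos: [0.562, 0.0077, 0.2328]
orientation: [0.641, 0.768, -0.002, -0.002]
wrist_force: [0.4, 0.1, 0.1]
grip_width: 0.0298
```

>>> servo_tool:
  deltas: [0, -1, -0.2, 0, 0, 0, 220, 0, -1.5, -0.2, 0, 0, 0, 220, 0, -1.5, -0.2, 0, 0, 0, 220]

```text
t: 12.6
eef_pos: [0.5475, 0.005, 0.2341]
orientation: [0.641, 0.768, -0.002, -0.002]
wrist_force: [0.6, 0.1, -0.4]
grip_width: 0.0294
```

```bash
python3 -c "
from h import *
a=np.radians(-3.5);x=np.array([np.cos(a),np.sin(a),0]);g=np.array([.566,.336,.174])
print(go(g+[0,0,.06]-.1*x,86.5))"
```

```text
[ 3.462e+01 -1.980e+00  5.000e-02 -3.100e-01 -1.000e-02  1.380e+01]
```

>>> servo_tool:
  deltas: [4, -1, 0, 0, 0, 3, 220, 9, -2, 0, 0, 0, 6, 220, 14, -2, 0, 0, 0, 9, 220, 19, -2, 0, 0, 0, 12, 220, 24, -2, 0, 0, 0, 13.8, 220, 29, -2, 0, 0, 0, 13.8, 220, 33, -2, 0, 0, 0, 13.8, 220, 34.6, -2, 0, 0, 0, 13.8, 220]

```text
t: 13.6
eef_pos: [0.4651, 0.3453, 0.2339]
orientation: [0.727, 0.687, -0.002, -0.003]
wrist_force: [-0.9, -1.1, -0.8]
grip_width: 0.0297
```

>>> servo_tool:
  deltas: [0, 0, 0, 0, 0, 0, 220, 0, 0, 0, 0, 0, 0, 220, 0, 0, 0, 0, 0, 0, 220]

```text
t: 13.98
eef_pos: [0.466, 0.3433, 0.2338]
orientation: [0.728, 0.686, -0.002, -0.002]
wrist_force: [0.2, 0.2, -0.8]
grip_width: 0.0297
```

```bash
python3 -c "
from h import *
print(sensors.read_state()['eef_pos']);rail([.566,.336,.1746],-3.5)"
```

```text
[0.465981   0.34326983 0.23377495]
[-0.12  5.05  2.99 -0.34  0.01  0.07]
[-0.13  9.75  2.96 -0.34  0.01  0.07]
[-1.300e-01  1.006e+01  5.860e+00 -3.400e-01  1.000e-02  7.000e-02]
```

>>> servo_tool:
  deltas: [-0.1, 2.5, 1.5, 0, 0, 0, 220, -0.1, 5, 2.9, 0, 0, 0, 220, -0.1, 7.5, 2.9, 0, 0, 0, 220, -0.1, 9.2, 2.9, 0, 0, 0, 220, -0.1, 9.7, 2.9, 0, 0, 0, 220, -0.1, 9.7, 2.9, 0, 0, 0, 220, -0.1, 9.7, 2.9, 0, 0, 0, 220, -0.1, 9.7, 2.9, 0, 0, 0, 220]

```text
t: 14.98
eef_pos: [0.5619, 0.3367, 0.2044]
orientation: [0.728, 0.686, -0.002, -0.002]
wrist_force: [-0.3, -0.1, -0.1]
grip_width: 0.0298
```

```bash
python3 -c "
from h import *
s=sensors.read_state();print(s['eef_pos'],s['wrist_force']);print(go([.566,.336,.1746],86.5))"
```

```text
[0.56191208 0.33673542 0.20439919] [-0.25645674 -0.08202756 -0.11098268]
[-0.05  0.43  2.98 -0.35  0.01  0.12]
```

>>> servo_tool:
  deltas: [0, 0.2, 1, 0, 0, 0, 220, 0, 0.3, 2, 0, 0, 0, 220, 0, 0.4, 2.6, 0, 0, 0, 220, 0, 0.4, 3.0, 0, 0, 0, 220, 0, 0.4, 3.0, 0, 0, 0, 220, 0, 0.4, 3.0, 0, 0, 0, 150, 0, 0.4, 3.0, 0, 0, 0, 110, 0, 0.4, 3.0, 0, 0, 0, 110]

```text
t: 15.98
eef_pos: [0.5658, 0.3366, 0.1743]
orientation: [0.728, 0.686, -0.002, -0.002]
wrist_force: [-0.8, -0.6, -0.5]
grip_width: 0.05
```

>>> servo_tool:
  deltas: [0, 0, -1, 0, 0, 0, 110, 0, 0, -3, 0, 0, 0, 110, 0, 0, -6, 0, 0, 0, 110, -4, 0, -9, 0, 0, 0, 110, -10, 1, -9, 0, 0, 0, 110, -16, 3, -9, 0, 0, -4, 110, -22, 5, -9, 0, 0, -9, 110, -28, 7, -9, 0, 0, -13, 110]

```text
t: 16.98
eef_pos: [0.6197, 0.0532, 0.2649]
orientation: [0.644, 0.765, -0.001, -0.002]
wrist_force: [1.4, -0.4, 0.2]
grip_width: 0.0502
```

>>> servo_tool:
  deltas: [-4, 1, 0, 0, 0, 0, 133, -7, 2, 0, 0, 0, 0, 133, -7, 2, 0, 0, 0, 0, 133, -7, 2, 0, 0, 0, 0, 133]

```text
t: 17.48
eef_pos: [0.6509, -0.0107, 0.2652]
orientation: [0.644, 0.765, -0.001, -0.002]
wrist_force: [-0.8, 0.7, -0.5]
grip_width: 0.0419
```

```bash
python3 -c "
from h import *
print(go([.6745,-.0442,.25],100.3))"
```

```text
[-3.71  1.75  1.5  -0.24 -0.16 -0.44]
```

>>> servo_tool:
  deltas: [-2, 1, 0.7, 0, 0, -0.4, 133, -3.7, 1.7, 1.5, 0, 0, -0.4, 133, -3.7, 1.7, 2.5, 0, 0, -0.4, 133, -3.7, 1.7, 4, 0, 0, -0.4, 133, -3.7, 1.7, 5.5, 0, 0, -0.4, 133, -3.7, 1.7, 5.5, 0, 0, -0.4, 133, -3.7, 1.7, 5.5, 0, 0, -0.4, 133]

```text
t: 18.35
eef_pos: [0.6739, -0.0437, 0.2102]
orientation: [0.641, 0.768, -0.0, -0.002]
wrist_force: [0.3, 0.5, 0.3]
grip_width: 0.0422
```

```bash
python3 -c "
from h import *
print(go([.6745,-.0442,.1738],100.3))"
```

```text
[-0.07  0.07  3.64 -0.21 -0.17 -0.02]
```

>>> servo_tool:
  deltas: [0, 0, 1.5, 0, 0, 0, 133, 0, 0, 3, 0, 0, 0, 133, 0, 0, 3.6, 0, 0, 0, 133, 0, 0, 3.6, 0, 0, 0, 133, 0, 0, 3.6, 0, 0, 0, 170, 0, 0, 3.6, 0, 0, 0, 220, 0, 0, 3.6, 0, 0, 0, 220, 0, 0, 3.6, 0, 0, 0, 220]

```text
t: 19.35
eef_pos: [0.6741, -0.0436, 0.1746]
orientation: [0.641, 0.768, -0.0, -0.002]
wrist_force: [0.7, 0.1, 1.1]
grip_width: 0.0297
```

>>> servo_tool:
  deltas: [0, -0.1, -1, 0, 0, 0, 220, 0, -0.2, -2, 0, 0, 0, 220, 0, -0.3, -2.8, 0, 0, 0, 220, 0, -0.3, -2.8, 0, 0, 0, 220, 0, -2, -2.8, 0, 0, 0, 220, 0, -4, -2.8, 0, 0, 0, 220, 0, -7, -3.5, 0, 0, 0, 220, 0, -10, -5.9, 0, 0, 0, 220]

```text
t: 20.35
eef_pos: [0.574, -0.0619, 0.2329]
orientation: [0.641, 0.768, -0.001, -0.003]
wrist_force: [1.1, -0.2, 0.6]
grip_width: 0.0296
```

>>> servo_tool:
  deltas: [0, -2, -0.2, 0, 0, 0, 220, 0, -3, -0.2, 0, 0, 0, 220, 0, -3, -0.2, 0, 0, 0, 220]

```text
t: 20.72
eef_pos: [0.5442, -0.0675, 0.2349]
orientation: [0.641, 0.768, -0.001, -0.003]
wrist_force: [-0.7, 0.6, -1.3]
grip_width: 0.0295
```

```bash
python3 -c "
from h import *
a=np.radians(-3.5);x=np.array([np.cos(a),np.sin(a),0]);g=np.array([.561,.2525,.174])
print(go(g+[0,0,.06]-.1*x,86.5))"
```

```text
[33.57 -2.35  0.22 -0.41 -0.15 13.78]
```

>>> servo_tool:
  deltas: [4, -1, 0, 0, 0, 3, 220, 9, -2.3, 0, 0, 0, 6, 220, 14, -2.3, 0, 0, 0, 9, 220, 19, -2.3, 0, 0, 0, 12, 220, 24, -2.3, 0, 0, 0, 13.8, 220, 29, -2.3, 0, 0, 0, 13.8, 220, 32, -2.3, 0, 0, 0, 13.8, 220, 33.5, -2.3, 0, 0, 0, 13.8, 220]

```text
t: 21.72
eef_pos: [0.4617, 0.2609, 0.2359]
orientation: [0.727, 0.686, -0.001, -0.004]
wrist_force: [-0.1, 0.5, -1.7]
grip_width: 0.0297
```

>>> servo_tool:
  deltas: [0, 0, 0, 0, 0, 0, 220, 0, 0, 0, 0, 0, 0, 220, 0, 0, 0, 0, 0, 0, 220]

```text
t: 22.1
eef_pos: [0.4622, 0.2593, 0.2358]
orientation: [0.728, 0.685, -0.002, -0.003]
wrist_force: [0.3, -0.5, -0.5]
grip_width: 0.0298
```

```bash
python3 -c "
from h import *
print(sensors.read_state()['eef_pos']);rail([.561,.2525,.1746],-3.5)"
```

```text
[0.46223083 0.25928118 0.23577731]
[-0.08  4.92  3.18 -0.42 -0.12  0.02]
[-0.08  9.62  3.15 -0.42 -0.12  0.02]
[-0.09  9.94  6.05 -0.42 -0.12  0.02]
```

>>> servo_tool:
  deltas: [-0.1, 2.5, 1.5, 0.4, 0, 0, 220, -0.1, 5, 3.1, 0.4, 0, 0, 220, -0.1, 7.5, 3.1, 0.4, 0, 0, 220, -0.1, 9.1, 3.1, 0.4, 0, 0, 220, -0.1, 9.6, 3.1, 0.4, 0, 0, 220, -0.1, 9.6, 3.1, 0.4, 0, 0, 220, -0.1, 9.6, 3.1, 0.4, 0, 0, 220, -0.1, 9.6, 3.1, 0.4, 0, 0, 220]

```text
t: 23.1
eef_pos: [0.5572, 0.2527, 0.2042]
orientation: [0.728, 0.686, -0.004, -0.006]
wrist_force: [-0.3, 0.3, -0.1]
grip_width: 0.0296
```

```bash
python3 -c "
from h import *
s=sensors.read_state();print(s['eef_pos'],s['wrist_force']);print(go([.561,.2525,.1746],86.5))"
```

```text
[0.5571695  0.25273426 0.20424973] [-0.27971828  0.25443934 -0.13850522]
[-0.01  0.43  2.96 -0.83 -0.12  0.07]
```

>>> servo_tool:
  deltas: [0, 0.2, 1, -0.8, 0, 0, 220, 0, 0.3, 2, -0.8, 0, 0, 220, 0, 0.4, 2.6, -0.8, 0, 0, 220, 0, 0.4, 3.0, -0.8, 0, 0, 220, 0, 0.4, 3.0, -0.8, 0, 0, 220, 0, 0.4, 3.0, -0.8, 0, 0, 150, 0, 0.4, 3.0, -0.8, 0, 0, 110, 0, 0.4, 3.0, -0.8, 0, 0, 110]

```text
t: 24.1
eef_pos: [0.5608, 0.2526, 0.1741]
orientation: [0.728, 0.686, 0.001, -0.001]
wrist_force: [-0.6, 0.1, -0.2]
grip_width: 0.0499
```

>>> servo_tool:
  deltas: [0, 0, -1, 0, 0, 0, 110, 0, 0, -3, 0, 0, 0, 110, 0, 0, -6, 0, 0, 0, 110, -4, -1, -9, 0, 0, 0, 110, -10, -4, -9, 0, 0, 0, 110, -16, -8, -9, 0, 0, 0, 110, -22, -11, -9, 0, 0, 0, 110, -28, -13, -9, 0, 0, 0, 110]

```text
t: 25.1
eef_pos: [0.4211, -0.003, 0.2644]
orientation: [0.728, 0.686, 0.001, -0.0]
wrist_force: [0.4, -1.7, 0.7]
grip_width: 0.05
```

>>> servo_tool:
  deltas: [-5, 0, 0, 0, 0, 0, 165, -11, 0, 0, 0, 0, 0, 165, -17, 0, 0, 0, 0, 2, 165, -22, 1, 0, 0, 0, 4, 165, -26, 2, 0, 0, 0, 6, 165, -27, 2, 0, 0, 0, 6.5, 165, -27, 2, 0, 0, 0, 6.5, 165, -27, 2, 0, 0, 0, 6.5, 165]

```text
t: 26.1
eef_pos: [0.4253, -0.2718, 0.2642]
orientation: [0.764, 0.645, 0.001, -0.001]
wrist_force: [-0.2, 0.5, -0.2]
grip_width: 0.0313
```

```bash
python3 -c "
from h import *
print(sensors.read_state()['eef_pos'],go([.5507,-.323,.20],93.1))
im=snap('top','t6');a=im[170:330,110:440,::-1];cv2.imwrite('pics/t6c.png',cv2.resize(a,None,fx=2.4,fy=2.4,interpolation=2))"
```

```text
[ 0.42530757 -0.27180647  0.2641677 ] [ -2.95  13.22   6.42   0.05  -0.15 -12.79]
```

View pics/t6c.png

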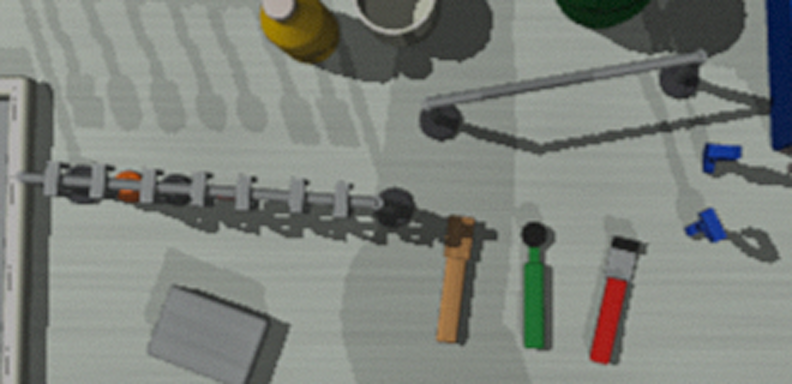

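All three are on the long rail, at crop x≈97, 198 and 296 between neighbours at 50, 147, 243 and 342. The drip rail is empty. I'll measure the centring finely while moving to the handle.

>>> servo_tool:
  deltas: [-1, 4, 1, 0, 0, -4, 165, -2, 9, 2, 0, 0, -9, 165, -3, 13.2, 4, 0, 0, -12.8, 165, -3, 13.2, 6.4, 0, 0, -12.8, 165, -3, 13.2, 6.4, 0, 0, -12.8, 165, -3, 13.2, 6.4, 0, 0, -12.8, 165]

```text
t: 26.9
eef_pos: [0.5507, -0.3227, 0.2011]
orientation: [0.687, 0.726, 0.001, -0.0]
wrist_force: [0.6, 1.0, -0.4]
grip_width: 0.0311
```

```bash
python3 - <<'E'
from h import *
print(sensors.read_state()['eef_pos'],go([.5507,-.323,.128],93.1))
b=cv2.cvtColor(cv2.imread('pics/t6.png'),cv2.COLOR_BGR2GRAY).astype(np.float32)
u=np.arange(120,272,.25,dtype=np.float32)
for off in(-4,3.5,5):
    v=(243.6+(u-117.7)*10.9/151.2+off).astype(np.float32)
    p=cv2.remap(b,u[None],v[None],cv2.INTER_LINEAR)[0]
    print(off,p[::4].astype(int).tolist())
E
```

```text
[ 0.55067358 -0.32271013  0.20110755] [-0.05 -0.01  7.31  0.09 -0.13  0.09]
-4 [100, 64, 51, 55, 68, 76, 79, 74, 89, 123, 136, 134, 132, 134, 101, 114, 145, 120, 87, 64, 44, 50, 52, 55, 56, 56, 57, 61, 111, 141, 133, 132, 134, 103, 76, 127, 152, 152, 141, 117, 99, 100, 94, 94, 105, 104, 94, 75, 62, 105, 133, 133, 131, 133, 104, 111, 152, 138, 99, 66, 52, 53, 52, 49, 54, 54, 48, 36, 40, 65, 109, 131, 133, 129, 131, 107, 115, 141, 141, 145, 151, 149, 152, 150, 151, 151, 150, 150, 142, 131, 133, 129, 130, 122, 110, 131, 148, 153, 151, 152, 152, 152, 147, 151, 147, 145, 149, 154, 155, 155, 140, 130, 130, 129, 127, 133, 112, 123, 153, 148, 150, 158, 157, 155, 155, 153, 157, 155, 159, 148, 135, 129, 128, 127, 110, 122, 151, 161, 163, 156, 160, 160, 159, 159, 153, 153, 142, 125, 85, 60, 50, 54]
3.5 [90, 61, 54, 54, 66, 75, 73, 71, 111, 139, 136, 129, 137, 103, 54, 51, 50, 51, 56, 52, 44, 39, 38, 37, 35, 37, 39, 101, 136, 135, 129, 131, 112, 66, 47, 46, 44, 45, 41, 55, 69, 79, 74, 71, 68, 59, 56, 54, 107, 137, 129, 132, 131, 100, 52, 43, 48, 51, 49, 41, 40, 47, 49, 42, 39, 38, 38, 35, 33, 74
[... 304 characters left out ...]
1, 72, 75, 72, 76, 78, 68, 53, 43, 37, 38, 41, 40]
5 [92, 64, 52, 55, 70, 82, 79, 82, 116, 138, 133, 132, 135, 100, 43, 41, 47, 49, 52, 49, 48, 49, 43, 44, 42, 42, 44, 109, 144, 139, 140, 138, 99, 56, 41, 43, 41, 41, 50, 52, 55, 58, 53, 57, 56, 55, 53, 52, 107, 143, 135, 132, 134, 100, 48, 43, 46, 53, 49, 39, 35, 40, 37, 40, 40, 39, 33, 34, 51, 90, 126, 132, 131, 135, 103, 50, 39, 44, 43, 72, 81, 76, 78, 76, 77, 74, 76, 83, 116, 134, 133, 130, 131, 100, 48, 45, 42, 67, 124, 127, 80, 74, 79, 79, 78, 76, 77, 76, 77, 72, 86, 124, 136, 130, 126, 98, 52, 48, 51, 68, 81, 77, 79, 77, 76, 74, 74, 77, 95, 120, 132, 130, 131, 132, 93, 40, 49, 66, 80, 78, 78, 79, 82, 86, 82, 62, 49, 41, 34, 34, 34, 35]
```

>>> servo_tool:
  deltas: [0, 0, 2.5, 0, 0, 0, 165, 0, 0, 5, 0, 0, 0, 165, 0, 0, 7.4, 0, 0, 0, 165, 0, 0, 7.4, 0, 0, 0, 165, 0, 0, 7.4, 0, 0, 0, 165, 0, 0, 7.4, 0, 0, 0, 240, 0, 0, 7.4, 0, 0, 0, 240, 0, 0, 7.4, 0, 0, 0, 240]

```text
t: 27.9
eef_pos: [0.5511, -0.3227, 0.1278]
orientation: [0.687, 0.726, 0.001, 0.0]
wrist_force: [-0.0, -0.3, 3.5]
grip_width: 0.0082
```

>>> servo_tool:
  deltas: [0, -2, 0, 0, 0, 0, 240, 0, -4, 0, 0, 0, 0, 240, 0, -6, 0, 0, 0, 0, 240, 0, -8, 0, 0, 0, 0, 240, 0, -10, 0, 0, 0, 0, 240, 0, -12, 0, 0, 0, 0, 240, 0, -14, 0, 0, 0, 0, 240, 0, -14, 0, 0, 0, 0, 240]

```text
t: 28.9
eef_pos: [0.4094, -0.3282, 0.1277]
orientation: [0.687, 0.727, 0.002, -0.002]
wrist_force: [-2.1, 5.4, 4.9]
grip_width: 0.0086
```

>>> servo_tool:
  deltas: [0, -0.5, 0, 0, 0, 0, 240, 0, -1, 0, 0, 0, 0, 240, 0, -1.5, 0, 0, 0, 0, 240, 0, -1.5, 0, 0, 0, 0, 240]

```text
t: 29.4
eef_pos: [0.3935, -0.3288, 0.1277]
orientation: [0.687, 0.727, 0.001, -0.003]
wrist_force: [-1.4, 3.1, 2.1]
grip_width: 0.0081
```

>>> servo_tool:
  deltas: [0, -0.5, 0, 0, 0, 0, 240, 0, -1, 0, 0, 0, 0, 240, 0, -1, 0, 0, 0, 0, 240]

```text
t: 29.78
eef_pos: [0.3874, -0.329, 0.1279]
orientation: [0.686, 0.727, 0.004, 0.0]
wrist_force: [8.3, 2.7, -5.9]
grip_width: 0.0084
```

>>> servo_tool:
  deltas: [0, -0.6, 0, 0, 0, 0, 240, 0, -1.2, 0, 0, 0, 0, 240, 0, -1.2, 0, 0, 0, 0, 240]

```text
t: 30.15
eef_pos: [0.3871, -0.329, 0.128]
orientation: [0.685, 0.729, 0.012, 0.009]
wrist_force: [22.8, 1.9, -21.7]
grip_width: 0.0083
```

>>> servo_tool:
  deltas: [0, 0, 0, 0, 0, 0, 240, 0, 0, 0, 0, 0, 0, 165, 0, 0, 0, 0, 0, 0, 165, 0, 0, 0, 0, 0, 0, 165]

```text
t: 30.65
eef_pos: [0.3862, -0.3296, 0.1281]
orientation: [0.685, 0.728, 0.012, 0.008]
wrist_force: [0.0, 0.4, -0.5]
grip_width: 0.0309
```

>>> servo_tool:
  deltas: [0, 0, -3, 0, 0, 0, 165, 0, 0, -7, 0, 0, 0, 165, 0, 0, -11, 0, 0, 0, 165, 0, 0, -11, 0, 0, 0, 165, 0, 0, -11, 0, 0, 0, 150]

```text
t: 31.28
eef_pos: [0.3821, -0.3304, 0.2375]
orientation: [0.685, 0.728, 0.011, 0.008]
wrist_force: [-0.1, 0.9, -0.5]
grip_width: 0.0362
```

```bash
python3 - <<'E'
from h import *
s=sensors.read_state();print(s['eef_pos'],s['joint_positions'].round(2))
im=snap('top','t7');b=im[:,:,::-1]
cv2.imwrite('pics/t7c.png',cv2.resize(b[180:360,290:600],None,fx=2.5,fy=2.5,interpolation=2))
E
```

```text
[ 0.38211912 -0.33035398  0.23752723] [ 1.    0.62 -0.58  1.95  0.49  0.69  0.19]
```

View pics/t7c.png

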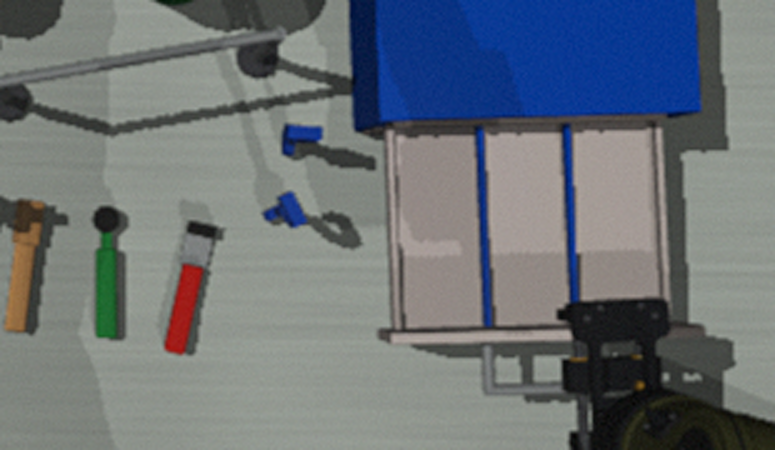

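The drawer is fully open against its stop (23 N rise, handle at x=0.387). Brushes are unmoved at crop (25,265), (107,275) and (190,285). Measuring brushes and compartments.

```bash
cat >> h.py <<'E'
MK=dict(scraper=((0,150,60),(6,255,255)),green=((55,120,40),(80,255,255)),bamboo=((8,90,90),(22,255,255)))
def brush(im,n,box=(0,640,0,480),z=.017):
    "tail, origin (62 mm ahead) and angle of a brush from its handle mask in the top view"
    m=cv2.inRange(cv2.cvtColor(im,cv2.COLOR_RGB2HSV),*MK[n]); k=np.zeros_like(m); k[box[2]:box[3],box[0]:box[1]]=1
    m=cv2.morphologyEx(m*k,cv2.MORPH_CLOSE,np.ones((3,3)))
    c=max(cv2.findContours(m,0,1)[0],key=cv2.contourArea); q=cv2.boxPoints(cv2.minAreaRect(c))
    w=np.array([plane('top',*p,z)[:2] for p in q]); L=[np.linalg.norm(w[i]-w[i-1]) for i in range(4)]
    i=np.argmax(L); d=(w[i]-w[i-1])/L[i]; d=d*np.sign(d[0]); t=w.mean(0)-d*L[i]/2
    return t.round(4),(t+.062*d).round(4),np.degrees(np.arctan2(d[1],d[0])).round(1),np.round([max(L),min(L)],3)
BOX=(280,400,250,350)
E
python3 - <<'E'
from h import *
im=cv2.imread('pics/t7.png')[:,:,::-1].copy()
for n in MK: print(n,*brush(im,n,BOX))
f=lambda a,b,z:plane('top',290+a/2.5,180+b/2.5,z)[:2].round(4)
print('div1',f(480,125,.10),f(488,325,.10)); print('div2',f(568,125,.10),f(574,295,.10))
print('wallL',f(393,128,.10),f(398,328,.10),'wallR',f(660,122,.10),f(665,295,.10))
print('front top',f(385,334,.144),'back top',f(525,122,.118), 'handle L',f(490,388,.12))
E
```

```text
scraper [ 0.4084 -0.0204] [ 0.4688 -0.0341] -12.8 [0.081 0.019]
green [0.4221 0.0413] [0.4841 0.0419] 0.6 [0.095 0.016]
bamboo [0.4264 0.1311] [0.4877 0.1217] -8.7 [0.102 0.024]
div1 [ 0.6155 -0.2836] [ 0.441  -0.2899]
div2 [ 0.6162 -0.3602] [ 0.468  -0.3645]
wallL [ 0.6121 -0.2077] [ 0.4374 -0.2119] wallR [ 0.6196 -0.4402] [ 0.4689 -0.443 ]
front top [ 0.4352 -0.192 ] back top [ 0.6172 -0.3176] handle L [ 0.3887 -0.2861]
```

>>> servo_tool:
  deltas: [0, 0, 0, 0, 0, 10, 150, 3, 1, 0, 0, 0, 20, 150, 6, 2, 0, 0, 0, 30, 150, 10, 4, 0, 0, 0, 40, 150, 14, 5, 0, 0, 0, 50, 150, 19, 6, 0, 0, 0, 60, 150, 24, 7, 0, 0, 0, 70, 150, 24, 7, 0, 0, 0, 75, 150]

```text
t: 32.33
eef_pos: [0.4373, -0.0812, 0.2392]
orientation: [0.986, 0.164, 0.013, -0.002]
wrist_force: [0.9, -0.1, 1.1]
grip_width: 0.0362
```

```bash
python3 - <<'E'
from h import *
s=sensors.read_state();print(s['eef_pos'],s['joint_positions'].round(2)); print(go([.4688,-.0341,.12],-12.6))
E
```

```text
[ 0.43728287 -0.08115473  0.23916758] [ 0.18  0.5  -0.13  2.14  0.11  0.49 -1.28]
[ 4.2  -3.43 12.03 -0.41 -1.44 31.47]
```

>>> servo_tool:
  deltas: [1, -1, 3, 0, -0.5, 10, 150, 2, -2, 6, -0.2, -1, 20, 150, 4.2, -3.4, 9, -0.4, -1.4, 31.5, 150, 4.2, -3.4, 12, -0.4, -1.4, 31.5, 150, 4.2, -3.4, 12, -0.4, -1.4, 31.5, 150, 4.2, -3.4, 12, -0.4, -1.4, 31.5, 150]

```text
t: 33.08
eef_pos: [0.4684, -0.0348, 0.1205]
orientation: [0.994, -0.11, -0.0, 0.0]
wrist_force: [-0.4, -0.3, 0.5]
grip_width: 0.0363
```

```bash
python3 - <<'E'
from h import *
print(go([.4688,-.0341,.029],-12.6))
im=snap('scene','s8');cv2.imwrite('pics/s8c.png',cv2.resize(im[150:280,230:420,::-1],None,fx=3,fy=3,interpolation=2))
E
```

```text
[ 0.02 -0.09  9.15  0.03  0.02 -0.04]
```

View pics/s8c.png

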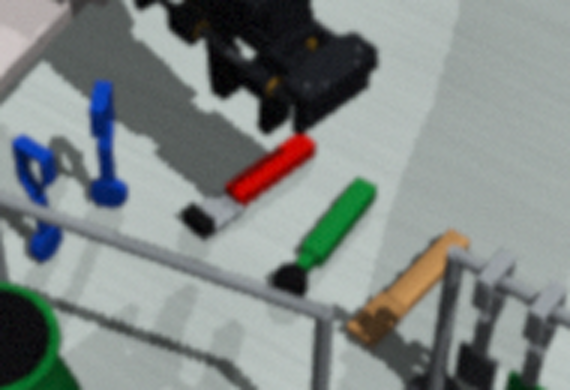

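The scraper is unmoved at crop (250,180), under the open jaws at (250,110). Descend and grip, then lift.

>>> servo_tool:
  deltas: [0, 0, 3, 0, 0, 0, 150, 0, 0, 6, 0, 0, 0, 150, 0, 0, 8.2, 0, 0, 0, 150, 0, 0, 9.1, 0, 0, 0, 150, 0, 0, 9.1, 0, 0, 0, 150, 0, 0, 9.1, 0, 0, 0, 200, 0, 0, 9.1, 0, 0, 0, 235, 0, 0, 9.1, 0, 0, 0, 235]

```text
t: 34.12
eef_pos: [0.4713, -0.0351, 0.0321]
orientation: [0.994, -0.11, -0.001, 0.0]
wrist_force: [-0.4, 0.3, 7.2]
grip_width: 0.0194
```

>>> servo_tool:
  deltas: [0, 0, 0, 0, 0, 0, 235, 0, 0, -2, 0, 0, 0, 235, 0, 0, -5, 0, 0, 0, 235, 0, 0, -10, 0, 0, 0, 235, 0, 0, -15, 0, 0, 0, 235, 0, 0, -18, 0, 0, 0, 235, 0, 0, -18, 0, 0, 0, 235, 0, 0, -18, 0, 0, 0, 235]

```text
t: 35.12
eef_pos: [0.4709, -0.0349, 0.2114]
orientation: [0.994, -0.11, -0.001, 0.0]
wrist_force: [-0.7, 0.4, -0.6]
grip_width: 0.0192
```

```bash
python3 - <<'E'
from h import *
s=sensors.read_state();print(s['eef_pos'],s['grip_width'],s['joint_positions'].round(2)); print(go([.527,-.247,.20],2.3))
E
```

```text
[ 0.47087278 -0.03491496  0.21141797] 0.019228950098360044 [-0.09  0.59  0.11  2.08 -0.13  0.49 -1.68]
[ 1.012e+01  1.947e+01  1.130e+00  1.000e-02  1.500e-01 -1.494e+01]
```

>>> servo_tool:
  deltas: [1, 3, 0, 0, 0, -2, 235, 3, 6, 0, 0, 0, -5, 235, 5, 10, 0, 0, 0, -8, 235, 7, 14, 0, 0, 0, -11, 235, 9, 17, 0, 0, 0, -14, 235, 10.1, 19.5, 1.1, 0, 0, -15, 235, 10.1, 19.5, 1.1, 0, 0, -15, 235, 10.1, 19.5, 1.1, 0, 0, -15, 235]

```text
t: 36.12
eef_pos: [0.526, -0.2457, 0.1991]
orientation: [1.0, 0.021, -0.003, -0.001]
wrist_force: [0.2, 0.1, -0.1]
grip_width: 0.0198
```

```bash
python3 - <<'E'
from h import *
s=sensors.read_state();print(s['eef_pos'],s['grip_width']); print(go([.5294,-.247,.123],2.3))
E
```

```text
[ 0.52598182 -0.24567367  0.19906457] 0.019843892486617533
[ 0.37  0.17  7.6  -0.15  0.29  0.1 ]
```

>>> servo_tool:
  deltas: [0.3, 0.1, 2.5, 0, 0.3, 0, 235, 0.3, 0.1, 5, 0, 0.3, 0, 235, 0.3, 0.1, 6.5, 0, 0.3, 0, 235, 0.3, 0.1, 7.2, 0, 0.3, 0, 235, 0.3, 0.1, 7.6, 0, 0.3, 0, 235, 0.3, 0.1, 7.6, 0, 0.3, 0, 235]

```text
t: 36.88
eef_pos: [0.5289, -0.2464, 0.1234]
orientation: [1.0, 0.021, 0.0, -0.001]
wrist_force: [-0.3, -0.5, -0.3]
grip_width: 0.0194
```

>>> servo_tool:
  deltas: [0, 0, 0, 0, 0, 0, 180, 0, 0, 0, 0, 0, 0, 180, 0, 0, 0, 0, 0, 0, 180, 0, 0, -1, 0, 0, 0, 180, 0, 0, -3, 0, 0, 0, 180, 0, 0, -7, 0, 0, 0, 150, 0, 0, -10, 0, 0, 0, 150, 0, 0, -10, 0, 0, 0, 150]

```text
t: 37.88
eef_pos: [0.5303, -0.2473, 0.2264]
orientation: [1.0, 0.021, 0.003, 0.0]
wrist_force: [-0.3, 0.3, 0.1]
grip_width: 0.0362
```

```bash
python3 - <<'E'
from h import *
print(go([.46,.03,.20],0.6))
E
```

```text
[ -5.89 -28.     2.6    0.    -0.36   1.79]
```

```bash
python3 - <<'E'
from h import *
im=snap('top','t9')
for n in('green','bamboo'): print(n,*brush(im,n,BOX))
print('scraper',*brush(im,'scraper',(400,600,200,340),.107))
t,o,a,L=brush(im,'green',BOX); print(go([o[0]+.001,o[1],.12],a))
E
```

```text
green [0.4221 0.0413] [0.4841 0.0419] 0.6 [0.095 0.016]
bamboo [0.4264 0.1311] [0.4876 0.1214] -9.0 [0.102 0.024]
scraper [ 0.4647 -0.2479] [ 0.5267 -0.248 ] -0.1 [0.026 0.019]
[ -3.24 -29.02  10.5   -0.08  -0.18   1.8 ]
```

>>> servo_tool:
  deltas: [-0.5, -5, 0, 0, 0, 0, 150, -1, -10, 0, 0, 0, 0, 150, -1.5, -16, 0, 0, 0, 0, 150, -2.5, -22, 0, 0, 0, 1.8, 150, -3.2, -27, 3, 0, 0, 1.8, 150, -3.2, -29, 7, 0, 0, 1.8, 150, -3.2, -29, 10, 0, 0, 1.8, 150, -3.2, -29, 10, 0, 0, 1.8, 150]

```text
t: 38.92
eef_pos: [0.4834, 0.0417, 0.1228]
orientation: [1.0, 0.006, -0.002, -0.0]
wrist_force: [0.2, -0.8, 0.9]
grip_width: 0.0365
```

>>> servo_tool:
  deltas: [0, 0, 0, 0, 0, 0, 150, 0, 0, 0, 0, 0, 0, 150]

```text
t: 39.17
eef_pos: [0.4838, 0.0413, 0.1236]
orientation: [1.0, 0.005, -0.001, -0.0]
wrist_force: [-0.3, -0.4, 0.2]
grip_width: 0.0366
```

```bash
python3 - <<'E'
from h import *
print(sensors.read_state()['eef_pos'],go([.484,.0418,.032],.6))
E
```

```text
[0.48381953 0.04129245 0.12362427] [ 0.03 -0.05  9.16 -0.03  0.1  -0.01]
```

>>> servo_tool:
  deltas: [0, 0, 3, 0, 0, 0, 150, 0, 0, 6, 0, 0, 0, 150, 0, 0, 8.2, 0, 0, 0, 150, 0, 0, 9.1, 0, 0, 0, 150, 0, 0, 9.1, 0, 0, 0, 150, 0, 0, 9.1, 0, 0, 0, 200, 0, 0, 9.1, 0, 0, 0, 235, 0, 0, 9.1, 0, 0, 0, 235]

```text
t: 40.17
eef_pos: [0.4842, 0.0415, 0.0334]
orientation: [1.0, 0.005, -0.0, -0.0]
wrist_force: [-0.9, 0.1, 6.5]
grip_width: 0.0195
```

>>> servo_tool:
  deltas: [0, 0, 0, 0, 0, 0, 235, 0, 0, -2, 0, 0, 0, 235, 0, 0, -5, 0, 0, 0, 235, 0, 0, -10, 0, 0, 0, 235, 0, 0, -15, 0, 0, 0, 235, 0, 0, -18, 0, 0, 0, 235, 0, 0, -18, 0, 0, 0, 235, 0, 0, -18, 0, 0, 0, 235]

```text
t: 41.18
eef_pos: [0.4835, 0.0413, 0.2127]
orientation: [1.0, 0.005, -0.001, -0.0]
wrist_force: [-0.4, -0.3, -0.6]
grip_width: 0.0193
```

```bash
python3 - <<'E'
from h import *
s=sensors.read_state();print(s['eef_pos'],s['grip_width']); print(go([.5285,-.324,.20],2.3))
E
```

```text
[0.48348634 0.04129111 0.21267614] 0.01933492061715101
[ 4.120e+00  3.658e+01  1.240e+00 -3.000e-02  1.000e-01 -1.700e+00]
```

>>> servo_tool:
  deltas: [0, 5, 0, 0, 0, 0, 235, 0.5, 10, 0, 0, 0, 0, 235, 1, 15, 0, 0, 0, 0, 235, 1.5, 20, 0, 0, 0, 0, 235, 2.5, 25, 0, 0, 0, -1, 235, 3, 30, 0, 0, 0, -1.7, 235, 4, 34, 0, 0, 0, -1.7, 235, 4, 36.5, 1.2, 0, 0, -1.7, 235]

```text
t: 42.18
eef_pos: [0.5271, -0.3257, 0.1986]
orientation: [1.0, 0.019, -0.001, -0.0]
wrist_force: [0.5, 0.2, -1.4]
grip_width: 0.0197
```

>>> servo_tool:
  deltas: [0, 0, 0, 0, 0, 0, 235, 0, 0, 0, 0, 0, 0, 235, 0, 0, 0, 0, 0, 0, 235]

```text
t: 42.55
eef_pos: [0.5276, -0.3237, 0.1986]
orientation: [1.0, 0.02, -0.001, -0.001]
wrist_force: [-0.5, 0.2, -0.5]
grip_width: 0.0197
```

```bash
python3 - <<'E'
from h import *
s=sensors.read_state();print(s['eef_pos'],s['grip_width']); print(go([.527,-.324,.1245],2.3))
E
```

```text
[ 0.52756936 -0.32371746  0.1985667 ] 0.019681536049912365
[-0.04  0.04  7.41 -0.11  0.15  0.02]
```

>>> servo_tool:
  deltas: [0, 0, 2.5, 0, 0, 0, 235, 0, 0, 5, 0, 0, 0, 235, 0, 0, 6.5, 0, 0, 0, 235, 0, 0, 7.2, 0, 0, 0, 235, 0, 0, 7.4, 0, 0, 0, 235, 0, 0, 7.4, 0, 0, 0, 235]

```text
t: 43.3
eef_pos: [0.5277, -0.3238, 0.1251]
orientation: [1.0, 0.02, -0.001, -0.001]
wrist_force: [-0.0, 0.3, -0.4]
grip_width: 0.0197
```

>>> servo_tool:
  deltas: [0, 0, 0, 0, 0, 0, 180, 0, 0, 0, 0, 0, 0, 180, 0, 0, 0, 0, 0, 0, 180, 0, 0, -1, 0, 0, 0, 180, 0, 0, -3, 0, 0, 0, 180, 0, 0, -7, 0, 0, 0, 150, 0, 0, -10, 0, 0, 0, 150, 0, 0, -10, 0, 0, 0, 150]

```text
t: 44.3
eef_pos: [0.5294, -0.3248, 0.2283]
orientation: [1.0, 0.02, 0.002, 0.001]
wrist_force: [0.6, -0.1, -0.6]
grip_width: 0.0362
```

```bash
python3 - <<'E'
from h import *
im=snap('top','t10')
t,o,a,L=brush(im,'bamboo',BOX); print(t,o,a,L,go([o[0]-.005*0,o[1],.14],a))
print(brush(im,'scraper',(400,600,200,340),.107))
E
```

```text
[0.4264 0.1311] [0.4877 0.1217] -8.7 [0.102 0.024] [-2.270e+00 -4.472e+01  8.650e+00 -0.000e+00 -4.000e-02  1.101e+01]
(array([ 0.4643, -0.2489]), array([ 0.5262, -0.2459]), np.float64(2.8), array([0.081, 0.021]))
```

```bash
python3 - <<'E'
from h import *
im=cv2.imread('pics/t10.png')[:,:,::-1].copy()
t,o,a,L=brush(im,'bamboo',(280,330,281,350)); print(t,o,a,L,go([o[0],o[1],.14],a))
E
```

```text
[0.4259 0.1282] [0.4874 0.1208] -6.9 [0.074 0.018] [-2.310e+00 -4.463e+01  8.650e+00 -0.000e+00 -4.000e-02  9.210e+00]
```

>>> servo_tool:
  deltas: [-0.5, -5, 0, 0, 0, 1, 150, -1, -11, 0, 0, 0, 2, 150, -1.5, -17, 0, 0, 0, 4, 150, -2, -23, 0, 0, 0, 6, 150, -2.2, -29, 0, 0, 0, 8, 150, -2.2, -35, 0, 0, 0, 8.5, 150, -2.2, -40, 0, 0, 0, 8.5, 150, -2.2, -40, 2, 0, 0, 8.5, 150]

```text
t: 45.35
eef_pos: [0.4901, 0.0804, 0.2062]
orientation: [0.999, -0.049, 0.001, -0.002]
wrist_force: [-0.1, -0.5, 0.1]
grip_width: 0.0364
```

>>> servo_tool:
  deltas: [0, 0, 0, 0, 0, 0, 150, 0, 0, 0, 0, 0, 0, 150]

```text
t: 45.6
eef_pos: [0.4899, 0.0801, 0.2061]
orientation: [0.999, -0.05, 0.0, -0.001]
wrist_force: [-0.7, 0.1, -0.2]
grip_width: 0.0364
```

```bash
python3 - <<'E'
from h import *
print(sensors.read_state()['eef_pos'],sensors.read_state()['joint_positions'].round(2),go([.4875,.1217,.10],-7.7))
E
```

```text
[0.48991092 0.08005521 0.20605165] [-0.3   0.62  0.07  2.02 -0.09  0.51 -1.83] [-0.66 -4.09 10.62 -0.16 -0.02  2.02]
```

```bash
python3 - <<'E'
from h import *
print(go([.4723,.1226,.033],-6.9))
E
```

```text
[-2.18 -4.01 17.32 -0.16 -0.02  1.22]
```

>>> servo_tool:
  deltas: [-2.2, -2, 3, 0, 0, 1.2, 150, -2.2, -4, 7, 0, 0, 1.2, 150, -2.2, -4, 11, 0, 0, 1.2, 150, -2.2, -4, 14, 0, 0, 1.2, 150, -2.2, -4, 16.5, 0, 0, 1.2, 150, -2.2, -4, 17.2, 0, 0, 1.2, 150, -2.2, -4, 17.2, 0, 0, 1.2, 150, -2.2, -4, 17.2, 0, 0, 1.2, 150]

```text
t: 46.6
eef_pos: [0.4728, 0.1224, 0.0352]
orientation: [0.998, -0.06, 0.001, -0.002]
wrist_force: [-0.5, 0.1, 0.8]
grip_width: 0.0361
```

>>> servo_tool:
  deltas: [0, 0, 0, 0, 0, 0, 200, 0, 0, 0, 0, 0, 0, 235, 0, 0, 0, 0, 0, 0, 235, 0, 0, 0, 0, 0, 0, 235]

```text
t: 47.1
eef_pos: [0.4732, 0.1225, 0.0359]
orientation: [0.998, -0.06, 0.002, -0.002]
wrist_force: [-0.0, -0.2, 6.8]
grip_width: 0.0194
```

>>> servo_tool:
  deltas: [0, 0, -2, 0, 0, 0, 235, 0, 0, -5, 0, 0, 0, 235, 0, 0, -10, 0, 0, 0, 235, 0, 0, -15, 0, 0, 0, 235, 0, 0, -18, 0, 0, 0, 235, 0, 0, -18, 0, 0, 0, 235, 0, 0, -18, 0, 0, 0, 235]

```text
t: 47.98
eef_pos: [0.4719, 0.1218, 0.2151]
orientation: [0.998, -0.06, 0.001, -0.002]
wrist_force: [0.4, 0.3, -0.4]
grip_width: 0.0195
```

```bash
python3 - <<'E'
from h import *
print(go([.5135,-.4015,.20],2.3))
E
```

```text
[10.41 51.46  1.36 -0.18 -0.12 -9.19]
```

>>> servo_tool:
  deltas: [0.5, 5, 0, 0, 0, -1, 235, 1, 11, 0, 0, 0, -2, 235, 2, 17, 0, 0, 0, -3, 235, 3, 23, 0, 0, 0, -4, 235, 4, 28, 0, 0, 0, -5, 235, 5, 32, 0, 0, 0, -6, 235, 6, 35, 0, 0, 0, -7, 235, 6, 35, 0, 0, 0, -7, 235]

```text
t: 48.98
eef_pos: [0.4884, -0.2356, 0.2122]
orientation: [1.0, -0.001, -0.0, -0.001]
wrist_force: [0.1, -0.2, -0.7]
grip_width: 0.0196
```

>>> servo_tool:
  deltas: [0, 0, 0, 0, 0, 0, 235, 0, 0, 0, 0, 0, 0, 235]

```text
t: 49.22
eef_pos: [0.4879, -0.2342, 0.2114]
orientation: [1.0, -0.001, -0.001, -0.002]
wrist_force: [-0.1, 0.1, 0.3]
grip_width: 0.0191
```

```bash
python3 - <<'E'
from h import *
print(sensors.read_state()['eef_pos'],go([.5155,-.4015,.20],2.3))
E
```

```text
[ 0.48791417 -0.23424921  0.21141626] [ 2.78 16.73  1.07 -0.24  0.12 -2.38]
```

>>> servo_tool:
  deltas: [0.8, 5, 0, 0, 0, -1, 235, 1.6, 10, 0, 0, 0, -2.4, 235, 2.4, 14, 0, 0, 0, -2.4, 235, 2.8, 16.7, 1, 0, 0, -2.4, 235, 2.8, 16.7, 1, 0, 0, -2.4, 235, 2.8, 16.7, 1, 0, 0, -2.4, 235, 2.8, 16.7, 1, 0, 0, -2.4, 235]

```text
t: 50.1
eef_pos: [0.5163, -0.3992, 0.2011]
orientation: [1.0, 0.022, -0.001, -0.003]
wrist_force: [0.3, 0.1, -0.7]
grip_width: 0.0193
```

```bash
python3 - <<'E'
from h import *
print(sensors.read_state()['eef_pos'],go([.5155,-.4015,.127],2.3))
E
```

```text
[ 0.51629427 -0.39919668  0.20105601] [-0.08  0.27  7.4  -0.3   0.09  0.16]
```

>>> servo_tool:
  deltas: [0, 0.2, 2.5, -0.3, 0, 0, 235, 0, 0.2, 5, -0.3, 0, 0, 235, 0, 0.2, 6.5, -0.3, 0, 0, 235, 0, 0.2, 7.2, -0.3, 0, 0, 235, 0, 0.2, 7.4, -0.3, 0, 0, 235, 0, 0.2, 7.4, -0.3, 0, 0, 235]

```text
t: 50.85
eef_pos: [0.5166, -0.401, 0.1277]
orientation: [1.0, 0.021, -0.0, 0.0]
wrist_force: [0.2, -0.3, -1.2]
grip_width: 0.0196
```

>>> servo_tool:
  deltas: [0, 0, 0, 0, 0, 0, 180, 0, 0, 0, 0, 0, 0, 180, 0, 0, 0, 0, 0, 0, 180, 0, 0, -1, 0, 0, 0, 180, 0, 0, -3, 0, 0, 0, 180, 0, 0, -7, 0, 0, 0, 165, 0, 0, -10, 0, 0, 0, 165, 0, 0, -10, 0, 0, 0, 165]

```text
t: 51.85
eef_pos: [0.5181, -0.4021, 0.231]
orientation: [1.0, 0.021, 0.002, 0.002]
wrist_force: [-0.0, 0.7, -0.8]
grip_width: 0.0312
```

>>> servo_tool:
  deltas: [-4, 0, 0, 0, 0, -8, 165, -8, -2, 0, 0, 0, -16, 165, -12, -4, 0, 0, 0, -24, 165, -15, -6, 0, 0, 0, -32, 165, -17, -7, 0, 0, 0, -42, 165, -17, -7, 0, 0, 0, -52, 165, -17, -7, 0, 0, 0, -60, 165, -17, -7, 0, 0, 0, -60, 165]

```text
t: 52.85
eef_pos: [0.3448, -0.3391, 0.2293]
orientation: [0.856, 0.518, 0.001, 0.002]
wrist_force: [-0.2, -0.3, -0.4]
grip_width: 0.031
```

```bash
python3 - <<'E'
from h import *
im=snap('top','t11')
print(sensors.read_state()['eef_pos'],go([.387,-.329,.20],93.1))
D=(400,600,200,340)
for n in MK: print(n,*brush(im,n,D,.107))
cv2.imwrite('pics/t11c.png',cv2.resize(im[190:360,400:600,::-1],None,fx=3.5,fy=3.5,interpolation=2))
E
```

```text
[ 0.34494788 -0.33918359  0.22941805] [  2.86   3.23   2.95   0.26   0.14 -30.81]
scraper [ 0.4643 -0.2485] [ 0.5262 -0.2458] 2.5 [0.081 0.021]
green [ 0.4652 -0.3252] [ 0.5271 -0.3225] 2.4 [0.096 0.021]
bamboo [ 0.4687 -0.3998] [ 0.5307 -0.3989] 0.8 [0.122 0.026]
```

View pics/t11c.png

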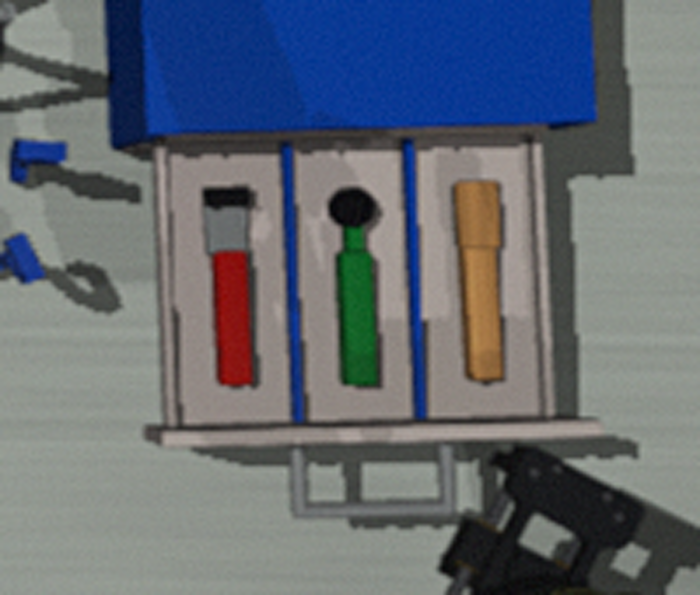

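All three lie straight and centred in their compartments, heads to the back, at crop (233,290), (357,290) and (480,280). Regrip the handle and push the drawer shut.

>>> servo_tool:
  deltas: [1, 1, 1, 0, 0, -10, 165, 2, 2, 2, 0, 0, -20, 165, 2.9, 3.2, 2.9, 0, 0, -30.8, 165, 2.9, 3.2, 2.9, 0, 0, -30.8, 165, 2.9, 3.2, 2.9, 0, 0, -30.8, 165, 2.9, 3.2, 2.9, 0, 0, -30.8, 165]

```text
t: 53.65
eef_pos: [0.3862, -0.3288, 0.2008]
orientation: [0.689, 0.725, -0.0, 0.003]
wrist_force: [-0.2, 1.0, -0.9]
grip_width: 0.0308
```

```bash
python3 - <<'E'
from h import *
print(sensors.read_state()['eef_pos'],go([.387,-.329,.1275],93.1))
E
```

```text
[ 0.38620622 -0.32879561  0.20082784] [ 0.01  0.05  7.33  0.18  0.23 -0.18]
```

>>> servo_tool:
  deltas: [0, 0, 2.5, 0, 0, 0, 165, 0, 0, 5, 0, 0, 0, 165, 0, 0, 7.3, 0, 0, 0, 165, 0, 0, 7.3, 0, 0, 0, 165, 0, 0, 7.3, 0, 0, 0, 165, 0, 0, 7.3, 0, 0, 0, 240, 0, 0, 7.3, 0, 0, 0, 240, 0, 0, 7.3, 0, 0, 0, 240]

```text
t: 54.65
eef_pos: [0.3875, -0.3294, 0.1285]
orientation: [0.689, 0.725, 0.0, 0.004]
wrist_force: [0.8, -0.7, 2.3]
grip_width: 0.009
```

>>> servo_tool:
  deltas: [0, 0.7, 0, 0, 0, 0, 240, 0, 2, 0, 0, 0, 0, 240, 0, 3.8, 0, 0, 0, 0, 240, 0, 5.6, 0, 0, 0, 0, 240, -0.1, 7.3, 0, 0, 0, 0, 240, -0.1, 8.8, 0, 0, 0, 0, 240, -0.1, 9.8, 0, 0, 0, 0, 240, -0.1, 10.2, 0, 0, 0, 0, 240]

```text
t: 55.65
eef_pos: [0.4897, -0.3254, 0.1286]
orientation: [0.689, 0.725, 0.0, 0.004]
wrist_force: [-1.8, -2.6, -2.7]
grip_width: 0.0089
```

>>> servo_tool:
  deltas: [0, 0.5, 0, 0, 0, 0, 240, 0, 1.5, 0, 0, 0, 0, 240, 0, 2.7, 0, 0, 0, 0, 240, -0.1, 3.9, 0, 0, 0, 0, 240, -0.1, 5, 0, 0, 0, 0, 240, -0.1, 6, 0, 0, 0, 0, 240, -0.1, 6.6, 0, 0, 0, 0, 240, -0.1, 6.8, 0, 0, 0, 0, 240]

```text
t: 56.65
eef_pos: [0.5578, -0.3229, 0.1287]
orientation: [0.689, 0.725, -0.0, 0.003]
wrist_force: [-1.2, -0.6, -6.0]
grip_width: 0.0087
```

>>> servo_tool:
  deltas: [0, 0.3, 0, 0, 0, 0, 240, 0, 0.7, 0, 0, 0, 0, 240, 0, 1.1, 0, 0, 0, 0, 240, 0, 1.5, 0, 0, 0, 0, 240, 0, 1.5, 0, 0, 0, 0, 240]

```text
t: 57.28
eef_pos: [0.5677, -0.3225, 0.1285]
orientation: [0.689, 0.724, -0.004, -0.001]
wrist_force: [-13.1, -1.3, 5.4]
grip_width: 0.0083
```

>>> servo_tool:
  deltas: [0, 0.5, 0, 0, 0, 0, 240, 0, 0.8, 0, 0, 0, 0, 240, 0, 0.8, 0, 0, 0, 0, 240, 0, 0, 0, 0, 0, 0, 240]

```text
t: 57.78
eef_pos: [0.5672, -0.3225, 0.1287]
orientation: [0.689, 0.724, -0.004, -0.001]
wrist_force: [2.0, -2.2, -9.1]
grip_width: 0.0082
```

>>> servo_tool:
  deltas: [0, 0, 0, 0, 0, 0, 200, 0, 0, 0, 0, 0, 0, 165, 0, 0, 0, 0, 0, 0, 165, 0, 0, 0, 0, 0, 0, 165]

```text
t: 58.28
eef_pos: [0.5678, -0.3223, 0.1289]
orientation: [0.689, 0.725, -0.004, -0.0]
wrist_force: [-0.3, 0.4, 0.0]
grip_width: 0.0312
```

>>> servo_tool:
  deltas: [0, 0, -3, 0, 0, 0, 165, 0, 0, -7, 0, 0, 0, 165, 0, 0, -11, 0, 0, 0, 165, 0, -4, -13, 0, 0, 0, 165, 0, -10, -13, 0, 0, 0, 165, 0, -15, -13, 0, 0, 0, 165, -4, -15, -13, 0, 0, 0, 165, -4, -15, -13, 0, 0, 0, 165]

```text
t: 59.28
eef_pos: [0.4196, -0.3724, 0.26]
orientation: [0.691, 0.723, -0.005, 0.0]
wrist_force: [0.8, 0.6, 0.1]
grip_width: 0.0311
```

```bash
python3 - <<'E'
from h import *
im=snap('top','t12');cv2.imwrite('pics/t12c.png',cv2.resize(im[100:340,110:600,::-1],None,fx=1.63,fy=1.63,interpolation=2))
im=snap('scene','s12')
E
```

```text
(no output)
```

View pics/t12c.png

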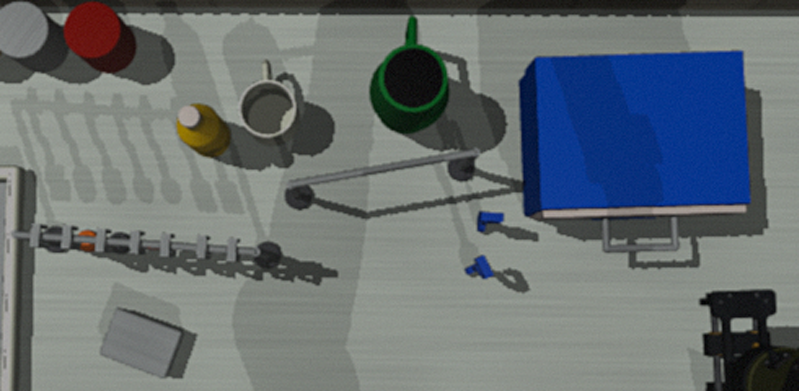

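View pics/s12.png

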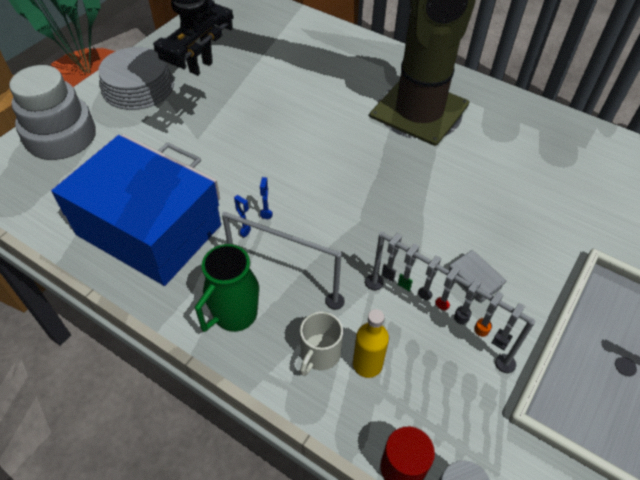

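The last views show the drawer front flush with the cabinet, the turner, skimmer and scoop at scene (405,282), (442,302) and (484,327) between their neighbours, and everything else in place. Handing in.

```bash
python3 -c "
from h import *
print(order.close_job())"
```

```text
the job is handed in; nothing more can be done
None
```

The washing-up is put away and the job is handed in, at about 59 s of the 210 s allowed.

- **Long rail:** the scoop, skimmer and turner now hang in the left, middle and right gaps. They measured about 2, 3 and 3 mm off the gap middles, so they are not perfectly centred, and I left them. The four neighbours stayed hung and did not visibly shift.
- **Drawer:** I opened it to its stop and laid the scraper, green brush and bamboo brush in the left, middle and right compartments. They lay flat with heads to the back, 1 to 3° from straight ahead and within 3 mm of the compartment middles.
- **Shutting it:** I pushed the drawer to its end stop, a travel of 0.180 m. The last picture shows its front flush with the cabinet. I did not look inside after shutting.
- **Left alone:** the mug, jug, soap case, bottle and the blue look-alikes stand where they were, and the gripper was clear of everything at hand-in.
- **Disagreement:** the compartment middles I worked out from the handle and from the dividers in the picture differed by about 3 mm sideways. I went by the dividers.
- **Forces:** the highest wrist reading was about 31 N, at the drawer stop. No brush was seen to be knocked aside.

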